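# Fold down the leaning card screen and stand the gift box on its ledge

## Task

Fold the three-panel card screen flat: first fold the outer panel fully onto the middle panel, then fold that pair fully onto the fixed panel. Then stand the gift box on the middle of the screen's sloping ledge, right way up and leaning flat back against the folded screen with its label facing out to the customers; lower it leaning, do not let it drop or topple back, and leave the mug, the jar and the card tray where they are.

Things in the scene. Friction and masses are not known exactly. Their poses are not given: they have to be found in the camera images.
- ledge: Frame of the screen, fixed in a run, leaning 25 deg, top towards the robot. Origin: top surface of the sloping ledge, mid length, in the plane of the closed screen's front face. z: up the lean (parallel to pins and posts); x: squarely out of the screen to the customers, rising 25 deg; y: along the ledge (146 mm). Ledge surface is z = 0, out to x = 51 mm. All panels' top edges at z = 124 mm.
- inner (a joint): Hinge of the middle panel (12 x 126 x 120 mm, pale wood) on the fixed panel (at ledge x -40 to -28 mm), rad: 0 = opened in line, towards ledge -y; grows as it swings forward, counter-clockwise about ledge +z; pi = fully closed, its face then at ledge x = 0. Starts 0.1 to 0.6. Friction hinge, about 0.25 N m, stays where left.
- outer (a joint): Hinge of the outer panel (12 x 112 x 120 mm) on the middle panel, rad: 0 = in line with it; grows as it swings forward, the same way round; pi = lying fully on the front of the middle panel, so that it ends between middle and fixed panel. Starts 0.4 to 1.2. Friction hinge, about 0.08 N m. If the middle panel is closed first, the fixed panel blocks this one.
- inner_hinge (a point): Point on the pin of hinge inner (pin parallel to the ledge frame's z), at the height of the panels' top edge.
- outer_hinge (a point): Point on the pin of hinge outer (parallel pin), at the height of the panels' top edge; it moves with the middle panel.
- inner_post (a point): Dark round wooden grip post on top of the middle panel, near its outer-hinge end: 14 mm diameter, standing 38 mm above the panel's top edge along the lean. The point is on its axis, half-way up (19 mm above the edge). It keeps 106 mm from the pin of hinge inner.
- outer_post (a point): The same post on the outer panel, near its free end: 14 mm diameter, 38 mm high, point on its axis half-way up. It keeps 100 mm from the pin of hinge outer. When this panel is folded, the two posts are 75 mm apart along the panel. Being round, a post can turn between the fingers.
- box_center (a point): Centre of the upright kraft-cardboard gift box: 40 mm deep (own x), 56 mm wide (own y), 150 mm high (own z), 0.15 to 0.4 kg, standing on the table, so this point is 75 mm above its foot. The white label with a red band is on its +x face; the dark band is near the top. Gripping it across the 56 mm width near the top keeps the fingers clear of the screen.
- box_label (a point): Point on the box's labelled (+x) face, 20 mm from the centre in the direction the label faces.
- mug: White mug, 76 mm across, 90 mm high, loose; bystander. Origin under its centre.
- jar: Glass jar with a steel lid, 70 mm across, 90 mm high, loose; bystander. Origin under its centre.
- tray: Wooden card tray, 100 x 200 mm, 50 mm high with cards up to about 70 mm, loose; bystander. Origin under its centre.
There are look-alikes about, which are no part of the job. Of the things shaped like the part that bears box_center, the cardboard one is meant.

How it is judged:
On the way, in this order (a step that is already met when the one before it is completed fails the run):
1. the outer panel is folded fully (within 0.15 rad) onto the middle panel while the middle panel is still open (less than 1.5 rad) (value of joint outer above 2.99 rad and value of joint inner below 1.5 rad), for 0.2 s.
2. the folded pair lies fully (within 0.15 rad) on the fixed panel (value of joint each of inner, outer above 2.99 rad), for 0.2 s.
At the end, for the whole second after the job is handed in: Both hinges closed within 0.15 rad; box at rest, right way up, foot on the ledge (7 mm), centre within 25 mm of the ledge's middle, back against the folded screen (10 mm, same lean within 0.13 rad), label side out, square to the screen within 0.2 rad (all of step 2 and x of box_center in the frame of ledge between 0.012 and 0.03 m and y of box_center in the frame of ledge between -0.025 and 0.025 m and z of box_center in the frame of ledge between 0.068 and 0.082 m and x of box_label in the frame of ledge above 0.031 m and angle between the y axis of box_center and the y axis of ledge, either way round below 0.2 rad and angle between the z axis of box_center and the z axis of ledge, either way round below 0.13 rad and angle between box_center's own z axis and vertical below 1 rad and linear speed of giftbox below 0.02 m/s); the robot touches nothing.
It fails at once if the box topples freely (turns faster than 4 rad/s while not held) (angular speed of giftbox above 4 rad/s and contact force between the fingers and giftbox below 0.1 N).
It fails at once if the box is dropped (falls faster than 0.5 m/s while not held) (linear speed of giftbox above 0.5 m/s and contact force between the fingers and giftbox below 0.1 N).
It fails at once if mug, jar or card tray moved by more than 25 mm (distance of any of mug, jar, tray from where it was at the start of the episode above 0.025 m).
It also fails if it takes over 72 s, if anything falls off the work surface, if the arm or the gripper's body presses on something with over 40 N, if the wrist force passes 120 N, or if a joint passes its speed limit or range.

## Robot

A 6-joint arm with a two-finger parallel gripper is mounted at the origin on the work surface. World frame = base frame: x ahead of the robot, y to its left, z up, the work surface at z = 0. Lengths are in m, angles in rad, forces in N, time in s.
With the tool pointing down it reaches from about 0.35 to 0.975 m from the base axis. Payload 4.9 kg.
Tool frame: the origin (TCP) lies midway between the tips of the shut fingers; the grasp point (between the pads) lies 19 mm behind it; y points along the fingers, z is the direction in which the jaws open and shut, and the axes are right-handed (so a half turn about y gives the same grasp; the last joint's range is limited). The gripper opens to 85 mm and grips with 20 to 120 N. Pads are 22 mm wide; open, the fingers measure 114 mm over their backs; the gripper's body (76 mm by 85 mm) begins 54 mm behind the grasp point. The pads swing forward as they close: fully open they stand 13 mm farther back than shut.
Start: joints at [1.159, 0.053, 1.613, -0, 1.476, -0.119], TCP at [0.18, 0.598, 0.231] pointing down, gripper open.
Joint ranges: [-3.01, 3.01], [-1.01, 2.22], [0.06, 2.58], [-1.02, 4.17], [0.09, 2.62], [-3.14, 3.14]. Speed limits (rad/s): [2.57, 2.57, 3.14, 3.14, 3.14, 3.14].

## Interface

Orientations are given as a unit quaternion [w, x, y, z].
In Python, from plant import * gives the robot as it stands.
- The arm moves only by the shell command python3 -m crank 'ROWS'. ROWS is JSON, a list that holds one entry, the list of rows, each a list of 5 numbers: the gripper command: -1 is shut, 1 is fully open, values between are in proportion, then the shift along the tool's x, y, z in cm, then the turn about the tool's y in degrees. In form: [[[jaw, dx, dy, dz, twist], ...]]. A call has 1 to 8 rows; each row shifts and turns the commanded pose from where the row before left it, along the tool's axes as they then stand; what a row does not reach is not made up. A row lasts 1/8 s, in which the tool goes at most 62.5 mm and 10.7 degrees, less where a joint would pass 70% of its speed; a pose out of reach is approached as far as the arm can. A call with a gripper value outside its range is refused whole. The fingers move at their own pace and stop on an object; the grip force is fixed at half the most. Time passes only in rows, so rows that do not move let the fingers close. It gives the time, the measured TCP pose, the force and the opening at its end, in the units of the state.
- state(): the state, without advancing time (a new reading comes with each control period).
- grab_frame(name): name is "scene" or "side" or "wrist"; returns a dict with "frame" (384x512x3 uint8, red, green, blue), "fx", "fy", "cx", "cy" (pixels), "pose" (4x4, takes a point from camera to world coordinates). Camera axes: x right, y up, looking along -z (the intrinsics and any distortion apply to the point x, -y, -z); pixel columns grow to the right and rows downward; lengths in m; the calibration is good to about 2 mm. A picture is of the moment at which its call begins. There is no depth.
- job_done(): hands the job in, once; it reports no verdict.
The state is a dict: "time": time; "joint_pos": joint angles; "joint_vel": joint speeds; "joint_efforts": joint torques, N m; "tool_pos": TCP position; "tool_rot": TCP orientation; "contact_force": force on the tool from outside, world axes, zero at the start; "ft_torque": the same for the moment, N m; "gripper_width": opening from 0.0 (shut) to 1.0 (fully open).
Only numpy, scipy, OpenCV 4.12 (cv2) and the standard library are available. Lean on these libraries where they do the work, as an engineer would, in place of code of your own. Each camera call takes 0.05 s, during which the arm holds its last target.

## Working session

There is one attempt and no reset: what is moved stays moved. The work goes in short steps, Python scripts to look and compute and a shell command to move; the robot and the scene stay as the last step left them, time stands still between calls to the robot, and variables do not carry over. Pictures are saved under pics/ and viewed, and the job is handed in when it is done.

```bash
ls; mkdir -p pics; python3 - <<'E'
from plant import *
import cv2
s=state()
for k,v in s.items(): print(k,v)
for n in ("scene","side","wrist"):
    f=grab_frame(n); cv2.imwrite(f"pics/{n}0.png",f["frame"][:,:,::-1])
    print(n,f["fx"],f["fy"],f["cx"],f["cy"],[k for k in f]); print(f["pose"])
E
```

```text
pics
time 0.0
joint_pos [ 1.15900397e+00  5.33544450e-02  1.61432162e+00 -8.45685926e-06
  1.47600237e+00 -1.18978427e-01]
joint_vel [ 2.50309357e-04  4.72007892e-04  1.06374065e-03 -6.30921539e-05
 -1.86049615e-03  1.53142292e-04]
joint_efforts [ 3.28719514e-03 -3.93671072e+01 -3.70189655e+01  1.37516322e-04
  6.72414477e-03 -1.68649755e-06]
tool_pos [0.18013734 0.59781361 0.23004802]
tool_rot [-0.69882915  0.70025395 -0.10334612  0.10296503]
contact_force [-0.88192645  1.13065905 -0.3863369 ]
ft_torque [ 0.02617019 -0.02532778 -0.0321705 ]
gripper_width 1.0015045572187942
scene 391.4220231552858 391.4220231552858 258.89682055257805 194.30320568618959 ['frame', 'fx', 'fy', 'cx', 'cy', 'pose']
[[-0.31449462 -0.72604815  0.61151224  1.18947174]
 [ 0.94924473 -0.24410425  0.19836221  0.25187065]
 [ 0.00525222  0.64285862  0.76596685  0.91401646]
 [ 0.          0.          0.          1.        ]]
side 421.6914420177975 421.6914420177975 256.18104899107396 194.76308400171243 ['frame', 'fx', 'fy', 'cx', 'cy', 'pose']
[[ 0.90778644  0.31795755 -0.27354482  0.20725431]
 [-0.41927024  0.66974626 -0.61290489 -0.74831339]
 [-0.01167212  0.67107596  0.74129672  1.06715879]
 [ 0.          0.          0.          1.        ]]
wrist 317.3935574030027 317.3935574030027 255.88993688343243 192.65702959730046 ['frame', 'fx', 'fy', 'cx', 'cy', 'pose']
[[ 0.28861199 -0.90602822 -0.30954157  0.10076144]
 [ 0.95744522  0.27266248  0.09462468  0.62202627]
 [-0.00133226 -0.32367892  0.94616604  0.37354286]
 [ 0.          0.          0.          1.        ]]
```

View pics/scene0.png

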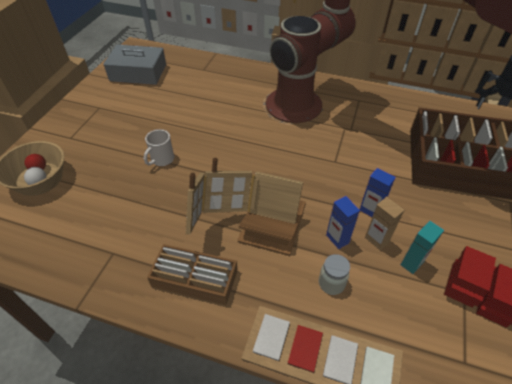

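View pics/side0.png

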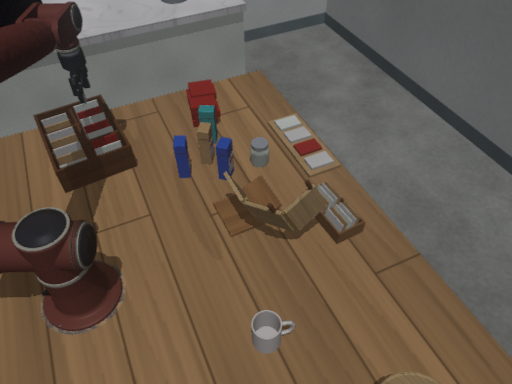

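View pics/wrist0.png

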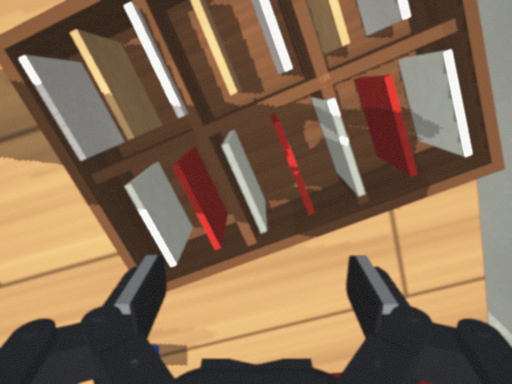

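```bash
cat > h.py <<'E'
import numpy as np, cv2
from plant import *
def grab(n,fn=None):
    f=grab_frame(n)
    if fn: cv2.imwrite(f"pics/{fn}.png",f["frame"][:,:,::-1])
    np.savez(f"/tmp/{fn or n}.npz",**f); return f
def load(fn): return dict(np.load(f"/tmp/{fn}.npz"))
def ray(f,u,v):
    d=np.array([(u-f["cx"])/f["fx"],-(v-f["cy"])/f["fy"],-1.0]); R=f["pose"][:3,:3]; d=R@d
    return f["pose"][:3,3],d/np.linalg.norm(d)
def onz(f,u,v,z):
    o,d=ray(f,u,v); return o+d*(z-o[2])/d[2]
def onplane(f,u,v,p0,n):
    o,d=ray(f,u,v); return o+d*(np.dot(n,np.asarray(p0)-o)/np.dot(n,d))
def tri(*fuv):
    A=np.zeros((3,3));b=np.zeros(3);L=[]
    for f,u,v in fuv:
        o,d=ray(f,u,v);P=np.eye(3)-np.outer(d,d);A+=P;b+=P@o;L.append((o,P))
    x=np.linalg.solve(A,b); return x,[float(np.linalg.norm(P@(x-o))) for o,P in L]
def proj(f,p):
    q=np.linalg.inv(f["pose"])@np.append(p,1); return np.array([f["cx"]+f["fx"]*q[0]/-q[2],f["cy"]-f["fy"]*q[1]/-q[2]])
def crop(fr,fn,x0,y0,x1,y1,s):
    c=fr[y0:y1,x0:x1,::-1]; c=cv2.resize(c,None,fx=s,fy=s,interpolation=cv2.INTER_CUBIC)
    for u in range((x0+9)//10*10,x1,10): cv2.putText(c,str(u),(int((u-x0)*s),8),0,.3,(0,0,255),1); cv2.line(c,(int((u-x0+.5)*s),10),(int((u-x0+.5)*s),14),(0,0,255),1)
    for v in range((y0+9)//10*10,y1,10): cv2.putText(c,str(v),(0,int((v-y0+.5)*s)+3),0,.3,(0,0,255),1); cv2.line(c,(20,int((v-y0+.5)*s)),(24,int((v-y0+.5)*s)),(0,0,255),1)
    cv2.imwrite(f"pics/{fn}.png",c)
def axes():
    from scipy.spatial.transform import Rotation as R
    s=state(); q=s["tool_rot"]; return s,R.from_quat([q[1],q[2],q[3],q[0]]).as_matrix()
E
python3 - <<'E'
from h import *
a=grab("scene","sc1"); b=grab("side","si1")
crop(a["frame"],"c1",175,150,315,255,5.5)
crop(b["frame"],"c2",205,160,345,250,5.5)
crop(a["frame"],"c3",320,155,450,280,4.5)
crop(b["frame"],"c4",165,90,275,190,5)
E
```

```text
(no output)
```

View pics/c1.png

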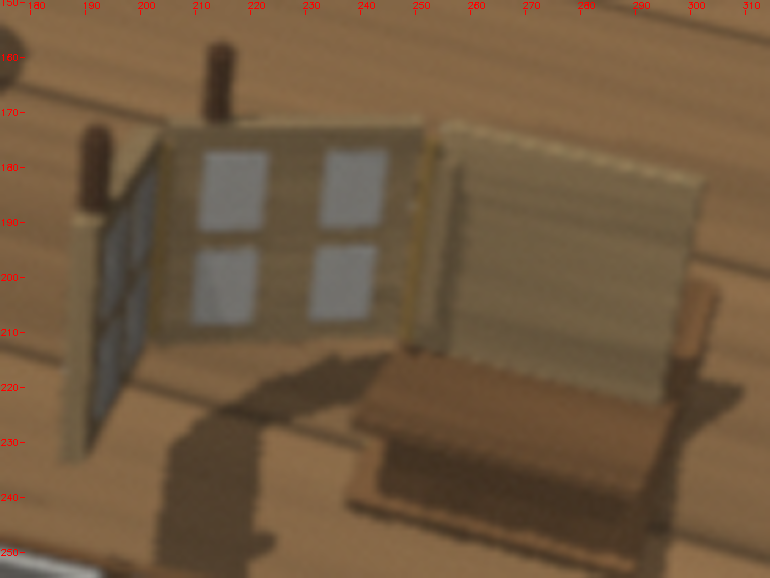

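View pics/c2.png

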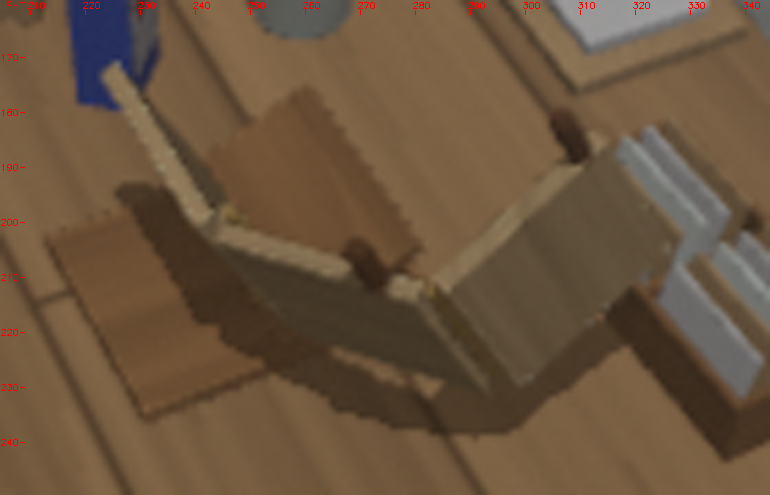

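View pics/c3.png

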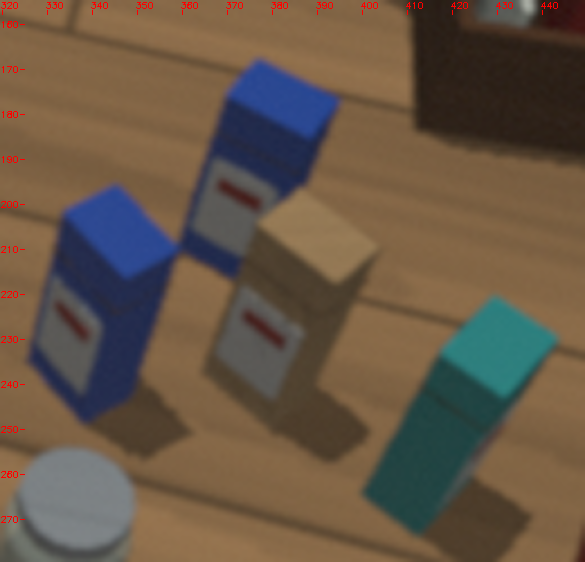

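View pics/c4.png

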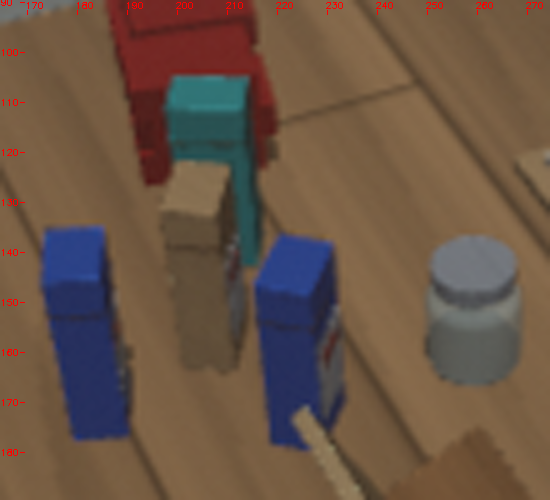

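```bash
python3 - <<'E'
from h import *
np.set_printoptions(precision=4,suppress=True)
a=load("sc1");b=load("si1")
P={"inpost_top":((213.5,158),(265.5,203.5)),"inpost_base":((212,171.5),(272,211)),
"outpost_top":((191.5,173.5),(305,181)),"outpost_base":((190,188),(309.5,188.5)),
"outpin":((203,173),(282.5,212.5)),"inpin":((252,174),(245,198)),
"fix_endtop":((301,183),(223.5,171.5)),
"ledge_c1":((238,226.5),(281,206)),
"ledge_c2":((290,238),(260,175.5)),
"box_t1":((378,205),(211,136)),"box_t2":((386,196.5),(200,122)),
}
for k,((u,v),(s,t)) in P.items():
    x,e=tri((a,u,v),(b,s,t)); print(k,x,np.round(e,4))
s,R=axes(); print(R, s["tool_pos"])
for n,q in dict(A=(377,204),B=(386,196),C=(402,210),D=(392,217.5)).items(): print(n,onz(a,*q,.15))
E
```

```text
inpost_top [ 0.5385 -0.0783  0.2029] [0.0052 0.0052]
inpost_base [ 0.5554 -0.0808  0.1668] [0.003 0.003]
outpost_top [ 0.6488 -0.0861  0.2511] [0.0018 0.0018]
outpost_base [ 0.6645 -0.0879  0.2163] [0.0015 0.0015]
outpin [ 0.5753 -0.0998  0.1727] [0.0002 0.0002]
inpin [0.5132 0.0141 0.1459] [0.0017 0.0017]
fix_endtop [0.4986 0.1465 0.1422] [0.0023 0.0023]
ledge_c1 [0.6303 0.0114 0.0564] [0.0011 0.0011]
ledge_c2 [0.6255 0.1547 0.0638] [0. 0.]
box_t1 [0.5199 0.3409 0.1406] [0.01 0.01]
box_t2 [0.5044 0.3619 0.1786] [0.005 0.005]
[[ 0.9574 -0.0004  0.2886]
 [-0.2886 -0.0009  0.9574]
 [-0.0001 -1.     -0.001 ]] [0.1803 0.5981 0.2307]
A [0.5154 0.344  0.15  ]
B [0.4818 0.3624 0.15  ]
C [0.5149 0.4052 0.15  ]
D [0.5463 0.3841 0.15  ]
```

```bash
python3 - <<'E'
from h import *
np.set_printoptions(precision=4,suppress=True)
a=load("sc1");b=load("si1")
def y(p,q): d=q-p; return np.linalg.norm(d[:2]),np.arctan2(-d[0],d[1])
p,q=onz(a,237,242,0),onz(a,289.5,254,0); print(p,q,y(p,q))
p,q=onz(b,231.5,235.5,0.006),onz(b,213.5,203,0.006); print(p,q,y(p,q))
p,q=onz(b,243,200,0.14),onz(b,223,172,0.14); print("fixtop",p,q,y(p,q))
p,q=onz(a,253.5,173,0.14),onz(a,302,183.5,0.14); print("fixtop sc",p,q,y(p,q))
p,q=onz(a,248,213,0.035),onz(a,295.5,224,.035); print("foot",p,q,y(p,q))
p,q=onz(a,238,226.5,0.058),onz(a,290.5,238.5,.058); print("ledgefront",p,q,y(p,q))
E
```

```text
[0.6425 0.0119 0.    ] [0.6334 0.1599 0.    ] (np.float64(0.14822852894155486), np.float64(0.061089232486461496))
[0.4572 0.0063 0.006 ] [0.4544 0.1565 0.006 ] (np.float64(0.15027114533461133), np.float64(0.01823994093019383))
fixtop [0.5057 0.016  0.14  ] [0.496  0.1497 0.14  ] (np.float64(0.1340626091517919), np.float64(0.0729278201649231))
fixtop sc [0.5048 0.0139 0.14  ] [0.4998 0.1478 0.14  ] (np.float64(0.13391986444061751), np.float64(0.03721196701804965))
foot [0.5628 0.0168 0.035 ] [0.557  0.1536 0.035 ] (np.float64(0.13691528018827567), np.float64(0.042080588100795305))
ledgefront [0.6304 0.0126 0.058 ] [0.6227 0.1557 0.058 ] (np.float64(0.14330988105617137), np.float64(0.05355550551054141))
```

```bash
cat >> h.py <<'E'
YAW=0.048; O=np.array([0.582,0.082,0.040]); A25=np.radians(25)
H=np.array([np.cos(YAW),np.sin(YAW),0]);ZW=np.array([0,0,1.]);XL=np.cos(A25)*H+np.sin(A25)*ZW;ZL=-np.sin(A25)*H+np.cos(A25)*ZW;YL=np.cross(ZL,XL)
YP=-0.065
def L2W(p): return O+p[0]*XL+p[1]*YL+p[2]*ZL
def W2L(w): d=np.asarray(w)-O; return np.array([d@XL,d@YL,d@ZL])
def rot(v,t): c,s=np.cos(t),np.sin(t); return np.array([c*v[0]-s*v[1],s*v[0]+c*v[1]])
def inpost(t1,z=.143):
    q=rot((-.014,-.105),t1); return L2W((-.020+q[0],YP+q[1],z)), np.arctan2(q[0],-q[1])
def outpin(t1,z=.124):
    q=rot((-.007,-.130),t1); return np.array((-.020+q[0],YP+q[1],z))
def outpost(t1,t2,z=.143):
    p=outpin(t1,z); q=rot((-.007,-.09975),t1+t2); return L2W((p[0]+q[0],p[1]+q[1],z)), np.arctan2(q[0],-q[1])
def wrap(a): return (a+np.pi)%(2*np.pi)-np.pi
def plan(wps,jaw):
    """wps: (x,y,z,heading of tool z,nrows); prints suggested deltas in tool axes"""
    s,R=axes(); p=np.array(s["tool_pos"]); hd=np.arctan2(R[1,2],R[0,2])
    for (x,y,z,h,n) in wps:
        n0=n; tgt=np.array([x,y,z])
        for i in range(n):
            k=n-i; d=(tgt-p)/k; tw=np.clip(-np.degrees(wrap(h-hd))/k,-10.6,10.6)
            zt=np.array([np.cos(hd),np.sin(hd),0]); yt=np.array([0,0,-1.]); xt=np.cross(yt,zt)
            r=np.round([d@xt*100,d@yt*100,d@zt*100],1); tw=round(float(tw),0)
            print([jaw,*[float(v) for v in r],tw])
            p=p+(r[0]*xt+r[1]*yt+r[2]*zt)/100; hd-=np.radians(tw)
        print("   ->",np.round(p,3),round(hd,3), "err",np.round(tgt-p,3))
E
python3 - <<'E'
from h import *
np.set_printoptions(precision=4,suppress=True)
print(inpost(.545),outpost(.545,1.18),L2W(outpin(.545)),L2W((-.02,YP,.124)))
a=load("sc1");b=load("si1")
for p in (inpost(.545)[0],outpost(.545,1.18)[0],L2W(outpin(.545)),L2W((-.02,YP,.124)),L2W((.051,-.073,0)),L2W((.051,.073,0))): print(proj(a,p),proj(b,p))
x,ps=outpost(.545,1.18)
print(wrap(ps+YAW+np.pi))
plan([(0.45,0.25,0.36,0,8),(x[0],x[1],.34,wrap(ps+YAW+np.pi),9)],0)
E
```

```text
(array([ 0.5497, -0.0818,  0.1791]), np.float64(0.41244846770332605)) (array([ 0.6575, -0.086 ,  0.2292]), np.float64(1.6549394173615446)) [ 0.5758 -0.0983  0.1699] [0.5147 0.0137 0.1439]
[213.0961 166.1186] [271.3758 209.5354]
[191.8717 182.1625] [307.8135 185.7975]
[203.6197 173.9809] [282.4291 212.7363]
[252.2172 174.5326] [246.0638 198.6753]
[237.3262 225.9764] [281.1349 204.6583]
[290.9232 238.4857] [259.4694 175.5947]
-1.438653236228248
[0, 4.5, -1.6, -3.2, 9.0]
[0, 4.9, -1.6, -2.5, 9.0]
[0, 5.3, -1.6, -1.6, 9.0]
[0, 5.4, -1.6, -0.8, 9.0]
[0, 5.5, -1.6, 0.0, 9.0]
[0, 5.4, -1.6, 0.9, 9.0]
[0, 5.2, -1.7, 1.8, 10.0]
[0, 4.9, -1.6, 2.6, 9.0]
   -> [0.45 0.25 0.36] 0.004 err [0. 0. 0.]
[0, 3.7, 0.2, 2.3, 9.0]
[0, 3.3, 0.2, 2.9, 9.0]
[0, 2.9, 0.2, 3.3, 9.0]
[0, 2.3, 0.2, 3.7, 9.0]
[0, 1.7, 0.2, 4.1, 9.0]
[0, 1.0, 0.2, 4.3, 9.0]
[0, 0.3, 0.3, 4.4, 10.0]
[0, -0.4, 0.2, 4.3, 9.0]
[0, -1.1, 0.3, 4.3, 10.0]
   -> [ 0.658 -0.086  0.34 ] -1.445 err [-0.  0.  0.]
```

The candidates for the gift box in the scene view are blue (342,222), blue (378,190), teal (422,247), the red pair (470,275) and kraft (384,222). Crop c3 shows the kraft one with a white label and red band on its customer side, so I choose that. The fitted ledge model reprojects within about 1.5 px of all the picked points. Now I move to above the outer post.

```bash
python3 -m crank '[[[0,4.5,-1.6,-3.2,9],[0,4.9,-1.6,-2.5,9],[0,5.3,-1.6,-1.6,9],[0,5.4,-1.6,-0.8,9],[0,5.5,-1.6,0,9],[0,5.4,-1.6,0.9,9],[0,5.2,-1.7,1.8,10],[0,4.9,-1.6,2.6,9]]]'
python3 - <<'E'
from h import *
x,ps=outpost(.545,1.18)
plan([(x[0],x[1],.33,wrap(ps+YAW+np.pi),9)],0)
E
```

```text
time: 1.25
tool_pos: [0.4505, 0.2484, 0.361]
tool_rot: [-0.5, 0.499, -0.5, 0.5]
contact_force: [-0.1, 0.5, -1.2]
gripper_width: 0.497
[0, 3.7, 0.3, 2.3, 9.0]
[0, 3.3, 0.3, 2.9, 9.0]
[0, 2.8, 0.4, 3.3, 9.0]
[0, 2.3, 0.3, 3.7, 9.0]
[0, 1.6, 0.4, 4.1, 9.0]
[0, 1.0, 0.3, 4.3, 9.0]
[0, 0.3, 0.4, 4.3, 9.0]
[0, -0.3, 0.3, 4.4, 10.0]
[0, -1.1, 0.4, 4.2, 9.0]
   -> [ 0.657 -0.086  0.33 ] -1.432 err [0. 0. 0.]
```

```bash
python3 -m crank '[[[0,3.7,0.3,2.3,9],[0,3.3,0.3,2.9,9],[0,2.8,0.4,3.3,9],[0,2.3,0.3,3.7,9],[0,1.6,0.4,4.1,9],[0,1.0,0.3,4.3,9],[0,0.3,0.4,4.3,9],[0,-0.3,0.3,4.4,10]]]'
python3 -m crank '[[[-0.3,-1.1,0.4,4.2,9],[-0.3,0,0,0,0]]]'
python3 - <<'E'
from h import *
f=grab("wrist","w2")
print(f["pose"])
for p in (outpost(.545,1.18)[0],outpost(.545,1.18,.162)[0],outpost(.545,1.18,.124)[0],inpost(.545)[0],L2W(outpin(.545)),L2W((-.02,YP,.124))): print(proj(f,p))
E
```

```text
time: 2.25
tool_pos: [0.6358, -0.0478, 0.3329]
tool_rot: [0.104, -0.104, 0.7, -0.699]
contact_force: [0.6, 0.1, 0.2]
gripper_width: 0.502
time: 2.5
tool_pos: [0.6586, -0.0858, 0.3274]
tool_rot: [0.049, -0.05, 0.706, -0.705]
contact_force: [-0.5, -0.1, 0.1]
gripper_width: 0.345
[[ 1.39761847e-01  9.36448767e-01  3.21761297e-01  7.41683222e-01]
 [-9.90184816e-01  1.32443135e-01  4.46413177e-02 -7.43428191e-02]
 [-8.10767886e-04 -3.24842304e-01  9.45767847e-01  4.70596071e-01]
 [ 0.00000000e+00  0.00000000e+00  0.00000000e+00  1.00000000e+00]]
[255.81531205 195.03470954]
[254.82374545 212.40923557]
[256.70618072 179.42464267]
[237.82758937 273.49794025]
[256.6199476  249.66121009]
[156.29541664 272.25418284]
```

View pics/w2.png

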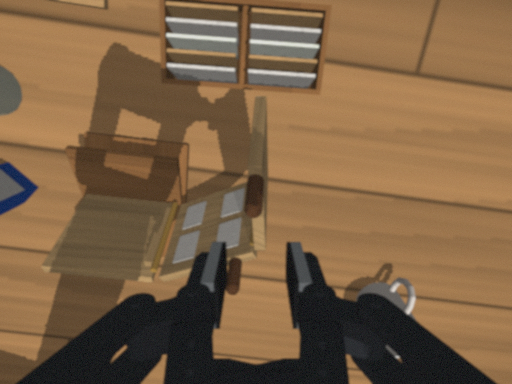

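The wrist view shows the outer post at (254,178–215), where the model puts it, and the inner post at about (233,277), which is 5 px from the model. The open jaw straddles the outer post's column. Next I descend and plan the fold.

```bash
python3 -m crank '[[[-0.3,0,3.5,0,0],[-0.3,0,3.5,0,0],[-0.3,0,3.2,0,0],[-0.3,0,0,0,0]]]'
cat >> h.py <<'E'
def arc1(t1,a,b,n,jaw,dz=-.004):
    w=[]
    for t in np.linspace(a,b,n+1)[1:]:
        x,ps=outpost(t1,t); w.append((x[0],x[1],x[2]+dz,wrap(ps+YAW+np.pi),1))
    plan(w,jaw)
def arc2(a,b,n,jaw,dz=-.004):
    w=[]
    for t in np.linspace(a,b,n+1)[1:]:
        x,ps=inpost(t); w.append((x[0],x[1],x[2]+dz,wrap(ps+YAW+np.pi),1))
    plan(w,jaw)
E
python3 - <<'E'
from h import *
arc1(.545,1.18,2.10,8,-.3)
E
```

```text
time: 3.05
tool_pos: [0.656, -0.0818, 0.2239]
tool_rot: [0.049, -0.054, 0.706, -0.704]
contact_force: [1.1, -0.4, -0.0]
gripper_width: 0.346
[-0.3, -0.1, -0.1, -0.7, -6.0]
   -> [ 0.656 -0.075  0.225] -1.321 err [-0.  0. -0.]
[-0.3, 0.1, 0.2, -1.2, -6.0]
   -> [ 0.652 -0.063  0.223] -1.216 err [ 0. -0.  0.]
[-0.3, 0.0, 0.1, -1.1, -7.0]
   -> [ 0.648 -0.053  0.222] -1.094 err [-0. -0. -0.]
[-0.3, 0.0, 0.3, -1.1, -7.0]
   -> [ 0.643 -0.043  0.219] -0.971 err [-0. -0.  0.]
[-0.3, 0.0, 0.2, -1.1, -6.0]
   -> [ 0.637 -0.034  0.217] -0.867 err [-0.001  0.    -0.   ]
[-0.3, 0.1, 0.4, -1.1, -7.0]
   -> [ 0.629 -0.026  0.213] -0.745 err [0.    0.001 0.   ]
[-0.3, -0.0, 0.3, -1.1, -6.0]
   -> [ 0.621 -0.019  0.21 ] -0.64 err [ 0.     0.001 -0.   ]
[-0.3, -0.0, 0.4, -1.1, -7.0]
   -> [ 0.612 -0.012  0.206] -0.518 err [ 0.  0. -0.]
```

```bash
python3 -m crank '[[[-0.3,-0.1,0,-0.9,-6],[-0.3,0.1,0.1,-1.2,-6],[-0.3,0,0.1,-1.1,-7],[-0.3,0,0.3,-1.1,-7],[-0.3,0,0.2,-1.1,-6],[-0.3,0.1,0.4,-1.1,-7],[-0.3,0,0.3,-1.1,-6],[-0.3,0,0.4,-1.1,-7]]]'
python3 - <<'E'
from h import *
a=grab("scene","sc3"); b=grab("side","si3")
print(proj(a,outpost(.545,2.0)[0]),proj(b,outpost(.545,2.)[0]),proj(a,inpost(.545)[0]),proj(b,inpost(.545)[0]))
crop(a["frame"],"c5",175,130,315,235,5.5)
crop(b["frame"],"c6",205,150,345,240,5.5)
arc1(.545,2.1,3.1,8,-.3)
E
```

```text
time: 4.05
tool_pos: [0.6153, -0.0111, 0.2128]
tool_rot: [-0.358, 0.355, -0.61, 0.612]
contact_force: [0.5, -0.3, -0.1]
gripper_width: 0.35
[225.41703161 182.31222447] [283.80411786 177.93907921] [213.09607652 166.11857005] [271.37579809 209.53537042]
[-0.3, 0.2, 1.1, -1.3, -7.0]
   -> [ 0.602 -0.006  0.201] -0.396 err [-0. -0.  0.]
[-0.3, 0.1, 0.5, -1.1, -7.0]
   -> [ 0.592 -0.003  0.196] -0.274 err [-0.  0.  0.]
[-0.3, 0.0, 0.5, -1.2, -7.0]
   -> [0.58  0.    0.191] -0.151 err [ 0. -0.  0.]
[-0.3, 0.1, 0.5, -1.1, -8.0]
   -> [0.569 0.001 0.186] -0.012 err [-0.  0.  0.]
[-0.3, 0.0, 0.5, -1.1, -7.0]
   -> [0.558 0.001 0.181] 0.11 err [-0. -0. -0.]
[-0.3, 0.1, 0.5, -1.2, -7.0]
   -> [ 0.546 -0.001  0.176] 0.233 err [ 0. -0. -0.]
[-0.3, 0.1, 0.6, -1.1, -7.0]
   -> [ 0.536 -0.005  0.17 ] 0.355 err [-0. -0.  0.]
[-0.3, 0.1, 0.4, -1.2, -7.0]
   -> [ 0.525 -0.01   0.166] 0.477 err [ 0.001 -0.    -0.   ]
```

View pics/c5.png

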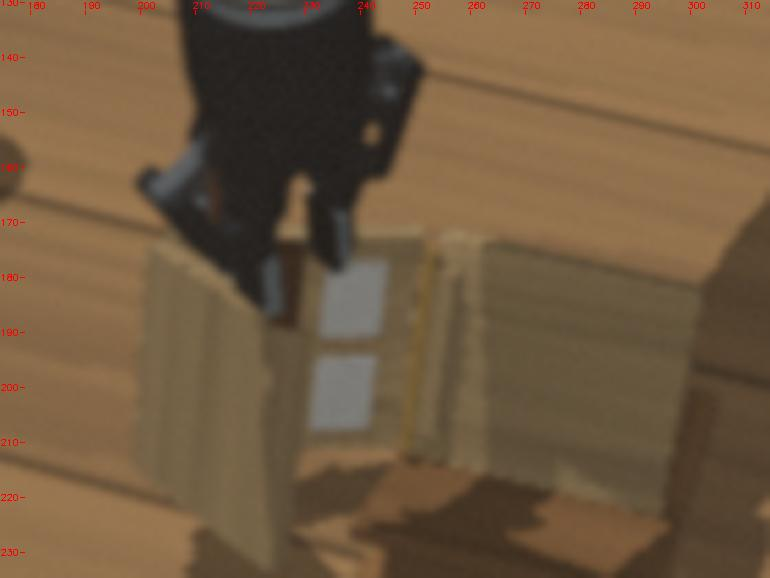

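View pics/c6.png

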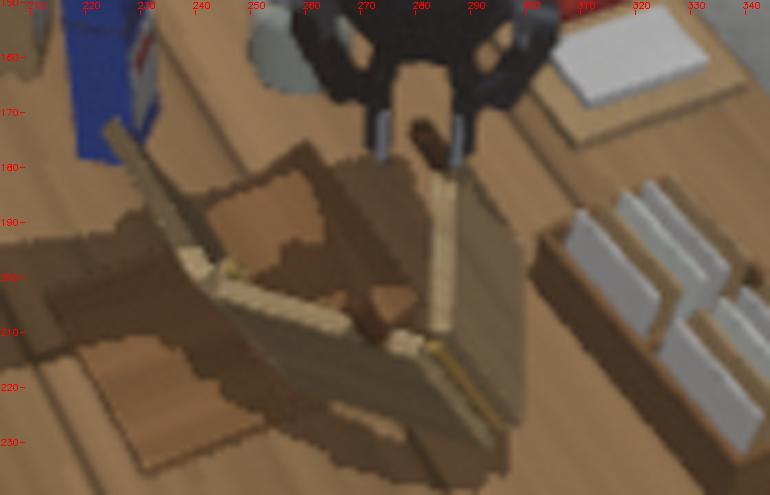

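```bash
python3 -m crank '[[[-0.3,0.2,1.0,-1.3,-7],[-0.3,0.1,0.5,-1.1,-7],[-0.3,0,0.5,-1.2,-7],[-0.3,0.1,0.5,-1.1,-8],[-0.3,0,0.5,-1.1,-7],[-0.3,0.1,0.5,-1.2,-7],[-0.3,0.1,0.5,-1.1,-7],[-0.3,0.1,0.4,-1.2,-7]]]'
python3 - <<'E'
from h import *
a=grab("scene","sc4"); b=grab("side","si4")
print(proj(a,outpost(.545,3.14)[0]),proj(b,outpost(.545,3.14)[0]),proj(a,inpost(.545)[0]),proj(b,inpost(.545)[0]))
crop(b["frame"],"c6",205,150,345,240,5.5)
arc1(.545,3.1,3.3,2,-.3)
E
```

```text
time: 5.15
tool_pos: [0.5255, -0.0107, 0.1671]
tool_rot: [0.605, -0.604, 0.366, -0.369]
contact_force: [1.7, 0.1, 0.1]
gripper_width: 0.353
[242.08110551 168.07963552] [251.83912218 198.29076112] [213.09607652 166.11857005] [271.37579809 209.53537042]
[-0.3, 0.0, 0.5, -0.8, -6.0]
   -> [ 0.517 -0.014  0.161] 0.578 err [ 0. -0.  0.]
[-0.3, 0.1, 0.3, -0.9, -6.0]
   -> [ 0.51  -0.02   0.158] 0.683 err [-0.    -0.001 -0.   ]
```

View pics/c6.png

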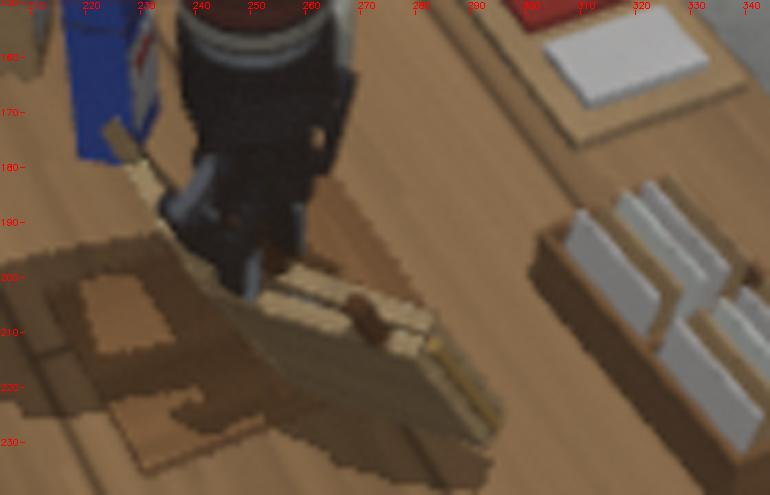

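```bash
python3 -m crank '[[[-0.3,0,0.2,-0.5,-3],[-0.3,0,0.2,-0.5,-3],[-0.3,0,0,0,0]]]'
python3 - <<'E'
from h import *
b=grab("side","si5")
crop(b["frame"],"c6",205,150,345,240,5.5)
E
```

```text
time: 5.62
tool_pos: [0.519, -0.0153, 0.164]
tool_rot: [0.623, -0.62, 0.335, -0.34]
contact_force: [5.9, 0.8, -0.5]
gripper_width: 0.348
```

View pics/c6.png

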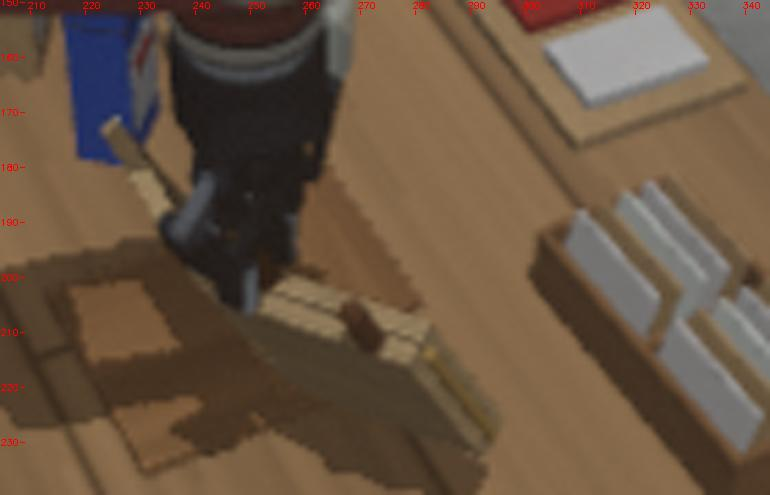

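```bash
python3 -m crank '[[[-0.3,0,0.1,-0.4,0],[-0.3,0,0,0,0],[-0.3,0,0,0,0]]]'
python3 - <<'E'
from h import *
a=grab("scene","sc6");b=grab("side","si6")
crop(b["frame"],"c6",225,180,305,240,9)
crop(a["frame"],"c5",190,140,310,225,6)
E
```

```text
time: 6.05
tool_pos: [0.5162, -0.0174, 0.1632]
tool_rot: [0.623, -0.62, 0.334, -0.34]
contact_force: [6.5, 0.6, -1.0]
gripper_width: 0.349
```

View pics/c6.png

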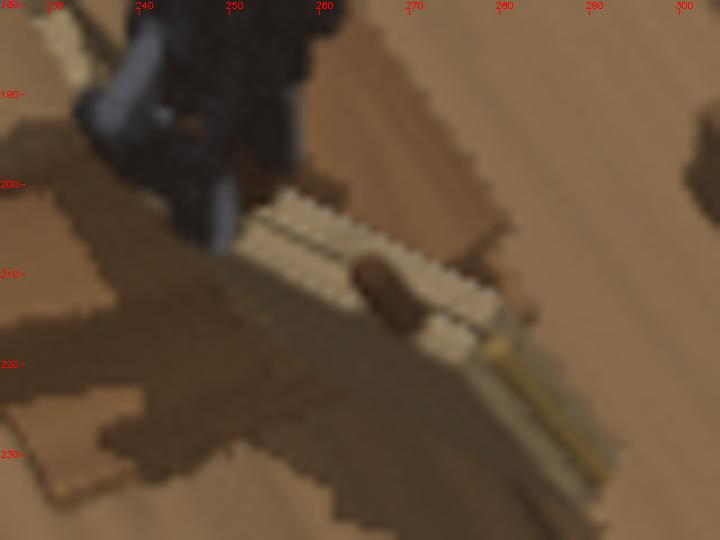

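View pics/c5.png

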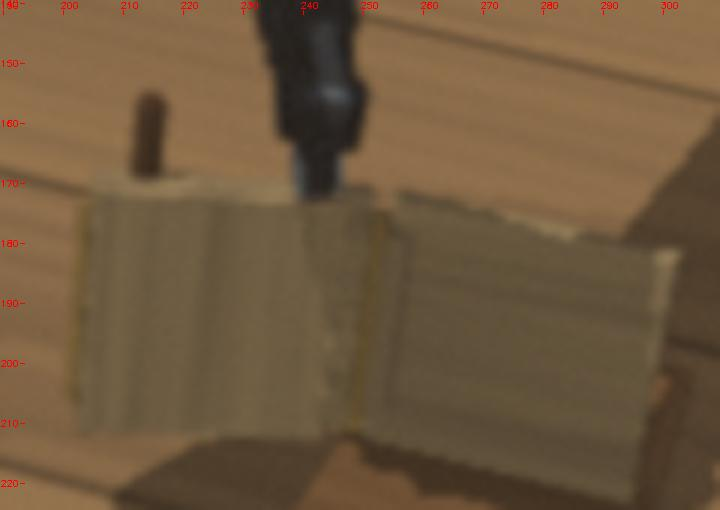

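The side view shows the two panels lying parallel with a uniform thin gap, and the contact force rose to 6.5 N at the stop. The outer fold is done. I retreat upward and re-measure the inner post.

```bash
python3 -m crank '[[[-0.3,0,0,0.4,0],[-0.3,0,-4,0,0],[-0.3,0,-5,0,0],[-0.3,0,-3,0,10],[-0.3,0,0,0,10],[-0.3,0,0,0,10],[-0.3,0,0,0,10],[-0.3,0,0,0,10]]]'
python3 - <<'E'
from h import *
np.set_printoptions(precision=4,suppress=True)
a=grab("scene","sc7");b=grab("side","si7");w=grab("wrist","w7")
crop(b["frame"],"c6",225,160,305,240,7)
crop(a["frame"],"c5",190,130,310,225,6)
for t in (.4,.45,.5): print(t,proj(a,inpost(t)[0]),proj(b,inpost(t)[0]),proj(w,inpost(t)[0]))
print(axes()[0]["tool_pos"])
E
```

```text
time: 7.15
tool_pos: [0.516, -0.0152, 0.2809]
tool_rot: [0.419, -0.419, 0.569, -0.569]
contact_force: [0.2, 0.2, -0.8]
gripper_width: 0.347
0.4 [213.1573 163.9167] [268.0626 213.9495] [300.9988 256.5816]
0.45 [213.0403 164.6619] [269.2722 212.4661] [305.7741 254.862 ]
0.5 [213.0238 165.4224] [270.4121 210.9406] [310.4824 252.8723]
[ 0.516  -0.0153  0.2808]
```

View pics/c6.png

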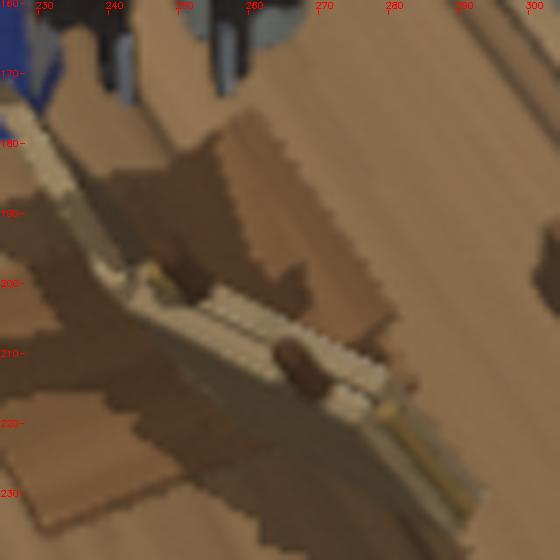

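View pics/c5.png

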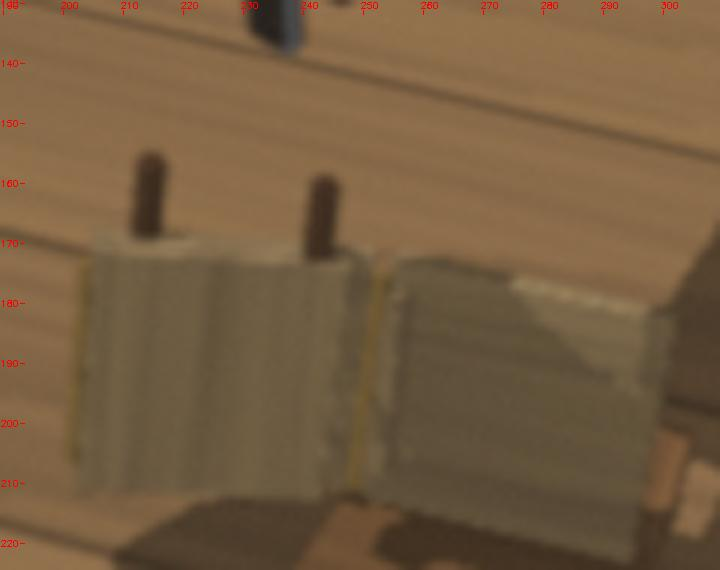

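View pics/w7.png

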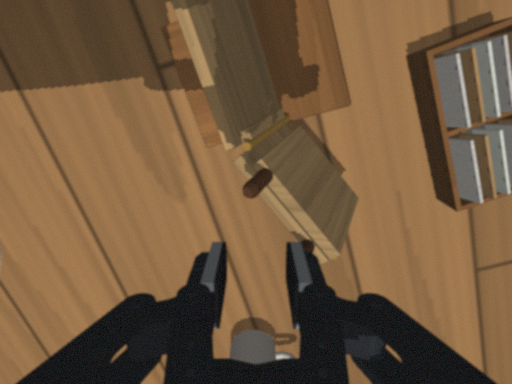

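```bash
python3 - <<'E'
from h import *
x,ps=inpost(.40); print(x,ps)
x=x+np.array([-.002,.001,.002])
plan([(x[0],x[1],.27,wrap(ps+YAW+np.pi),11)],.05)
E
```

```text
[ 0.5368927  -0.08752283  0.17298045] 0.267448467703326
[0.05, 0.6, 0.1, 0.4, 11.0]
[0.05, 0.5, 0.1, 0.4, 11.0]
[0.05, 0.4, 0.1, 0.5, 11.0]
[0.05, 0.3, 0.1, 0.6, 11.0]
[0.05, 0.2, 0.1, 0.7, 11.0]
[0.05, 0.0, 0.1, 0.7, 11.0]
[0.05, -0.1, 0.1, 0.6, 11.0]
[0.05, -0.2, 0.1, 0.6, 11.0]
[0.05, -0.3, 0.1, 0.6, 11.0]
[0.05, -0.5, 0.1, 0.5, 11.0]
[0.05, -0.5, 0.1, 0.4, 11.0]
   -> [ 0.535 -0.086  0.27 ] -2.403 err [ 0. -0.  0.]
```

```bash
python3 -m crank '[[[0.05,0.6,0.1,0.4,10.5],[0.05,0.5,0.1,0.4,10.5],[0.05,0.4,0.1,0.5,10.5],[0.05,0.3,0.1,0.6,10.5],[0.05,0.2,0.1,0.7,10.5],[0.05,0,0.1,0.7,10.5],[0.05,-0.1,0.1,0.6,10.5],[0.05,-0.2,0,0.6,10.5]]]'
python3 - <<'E'
from h import *
x,ps=inpost(.40)
x=x+np.array([-.002,.001,.002])
plan([(x[0],x[1],.27,wrap(ps+YAW+np.pi),6)],.05)
E
```

```text
time: 8.3
tool_pos: [0.5309, -0.0667, 0.2734]
tool_rot: [-0.068, 0.068, 0.704, -0.704]
contact_force: [-0.1, 1.0, 0.2]
gripper_width: 0.524
[0.05, -0.1, 0.1, 0.3, 10.0]
[0.05, -0.2, 0.0, 0.3, 10.0]
[0.05, -0.2, 0.1, 0.2, 10.0]
[0.05, -0.3, 0.0, 0.2, 10.0]
[0.05, -0.3, 0.1, 0.2, 10.0]
[0.05, -0.3, 0.0, 0.1, 11.0]
   -> [ 0.535 -0.086  0.27 ] -2.828 err [ 0. -0. -0.]
```

```bash
python3 -m crank '[[[0.05,-0.1,0.1,0.3,10],[0.05,-0.2,0,0.3,10],[0.05,-0.2,0.1,0.2,10],[0.05,-0.3,0,0.2,10],[0.05,-0.3,0.1,0.2,10],[0.05,-0.3,0,0.1,10.5],[0.05,0,0,0,0]]]'
python3 - <<'E'
from h import *
np.set_printoptions(precision=4,suppress=True)
w=grab("wrist","w8");a=grab("scene","sc8")
for t in (.35,.4,.45): print(t,proj(w,inpost(t)[0]),proj(w,inpost(t,.162)[0]))
print(proj(w,outpost(.4,3.14)[0]),proj(w,L2W((-.02,YP,.124))))
print(axes()[0]["tool_pos"])
E
```

```text
time: 9.18
tool_pos: [0.5348, -0.0863, 0.2705]
tool_rot: [0.411, -0.411, -0.575, 0.575]
contact_force: [-0.4, 0.8, 0.1]
gripper_width: 0.526
0.35 [260.369  191.1155] [270.8089 201.1458]
0.4 [254.3762 191.8892] [264.5159 202.0573]
0.45 [248.2754 192.9767] [258.0978 203.3006]
[247.0753 269.0203] [242.8248 280.7066]
[ 0.5347 -0.0861  0.2704]
```

View pics/w8.png

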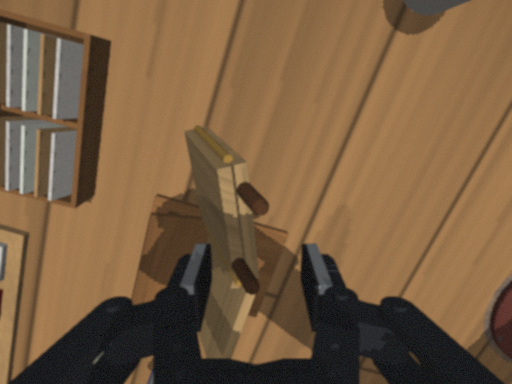

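The wrist view shows the inner post from (243,186) to (262,207), mid (253,198), and the outer post around (245,275). Both sit within 6 px of the model at θ1≈0.40, and the inner post lies between the fingers' columns (210–303). I descend around it.

```bash
sed -i 's/O=np.array(\[0.582,0.082,0.040\])/O=np.array([0.581,0.084,0.042])/' h.py
python3 -m crank '[[[0.05,0,3,0,0],[0.05,0,3.2,0,0],[0.05,0,3.2,0,0],[0.05,0,0,0,0]]]'
python3 - <<'E'
from h import *
a=grab("scene","sc9");b=grab("side","si9")
crop(b["frame"],"c6",215,150,305,240,7)
arc2(.40,1.24,8,.05)
E
```

```text
time: 9.78
tool_pos: [0.5327, -0.0854, 0.1732]
tool_rot: [0.414, -0.409, -0.574, 0.576]
contact_force: [0.7, 0.1, 0.8]
gripper_width: 0.525
[0.05, 0.1, 0.2, -1.1, -5.0]
   -> [ 0.545 -0.082  0.175] -2.726 err [0. 0. 0.]
[0.05, 0.1, -0.5, -1.0, -6.0]
   -> [ 0.554 -0.077  0.18 ] -2.621 err [ 0.  0. -0.]
[0.05, 0.1, -0.4, -1.1, -6.0]
   -> [ 0.563 -0.07   0.184] -2.517 err [-0. -0. -0.]
[0.05, 0.1, -0.3, -1.0, -6.0]
   -> [ 0.57  -0.064  0.187] -2.412 err [-0.  0.  0.]
[0.05, 0.1, -0.4, -1.1, -6.0]
   -> [ 0.578 -0.056  0.191] -2.307 err [-0. -0. -0.]
[0.05, 0.1, -0.3, -1.0, -6.0]
   -> [ 0.584 -0.048  0.194] -2.203 err [-0.     0.001 -0.   ]
[0.05, 0.2, -0.3, -1.1, -6.0]
   -> [ 0.589 -0.038  0.197] -2.098 err [ 0. -0. -0.]
[0.05, 0.1, -0.2, -1.1, -6.0]
   -> [ 0.594 -0.028  0.199] -1.993 err [ 0. -0. -0.]
```

View pics/c6.png

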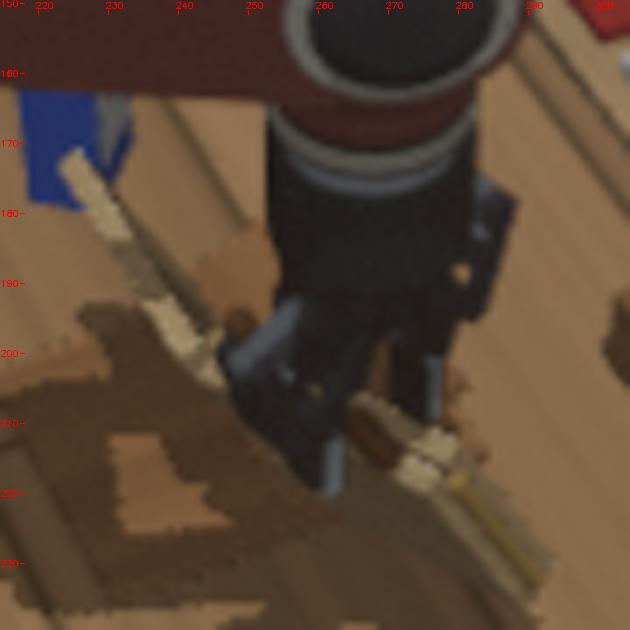

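```bash
python3 -m crank '[[[0.05,0.1,0,-1.1,-5],[0.05,0.1,-0.4,-1.0,-6],[0.05,0.1,-0.4,-1.1,-6],[0.05,0.1,-0.4,-1.0,-6],[0.05,0.1,-0.4,-1.1,-6],[0.05,0.1,-0.3,-1.0,-6],[0.05,0.2,-0.3,-1.1,-6],[0.05,0.1,-0.2,-1.1,-6]]]'
python3 - <<'E'
from h import *
b=grab("side","si10");a=grab("scene","sc10")
crop(b["frame"],"c6",215,150,305,240,7)
crop(a["frame"],"c5",190,130,310,225,6)
arc2(1.24,2.12,8,.05)
E
```

```text
time: 10.88
tool_pos: [0.5942, -0.0284, 0.2037]
tool_rot: [0.146, -0.148, -0.691, 0.692]
contact_force: [-2.5, -2.8, 2.4]
gripper_width: 0.529
[0.05, 0.2, 0.2, -1.1, -7.0]
   -> [ 0.598 -0.017  0.202] -1.871 err [-0. -0. -0.]
[0.05, 0.1, -0.1, -1.1, -6.0]
   -> [ 0.6   -0.006  0.203] -1.766 err [0. 0. 0.]
[0.05, 0.1, -0.1, -1.2, -6.0]
   -> [0.601 0.006 0.204] -1.661 err [ 0. -0. -0.]
[0.05, 0.1, -0.0, -1.1, -7.0]
   -> [0.601 0.017 0.204] -1.539 err [0. 0. 0.]
[0.05, 0.0, -0.0, -1.2, -6.0]
   -> [0.601 0.029 0.204] -1.434 err [-0. -0.  0.]
[0.05, 0.1, 0.1, -1.2, -6.0]
   -> [0.598 0.041 0.203] -1.33 err [ 0.001 -0.     0.   ]
[0.05, -0.0, 0.1, -1.1, -7.0]
   -> [0.596 0.052 0.202] -1.208 err [0. 0. 0.]
[0.05, 0.0, 0.2, -1.2, -6.0]
   -> [0.591 0.063 0.2  ] -1.103 err [ 0. -0.  0.]
```

View pics/c6.png

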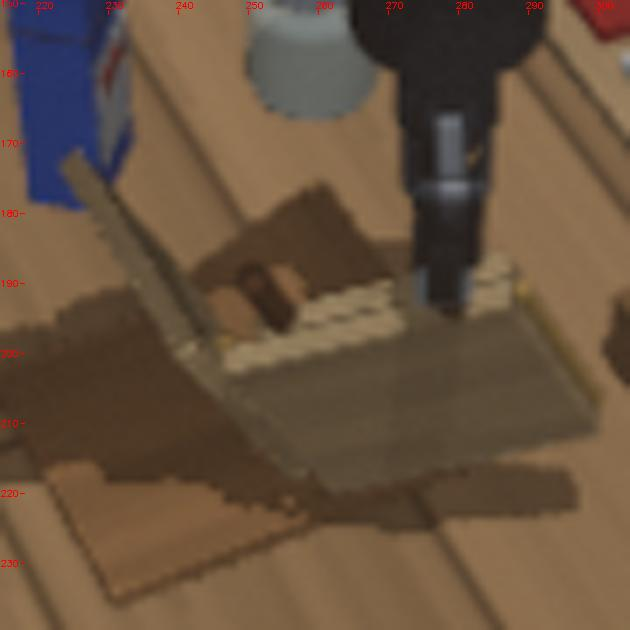

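View pics/c5.png

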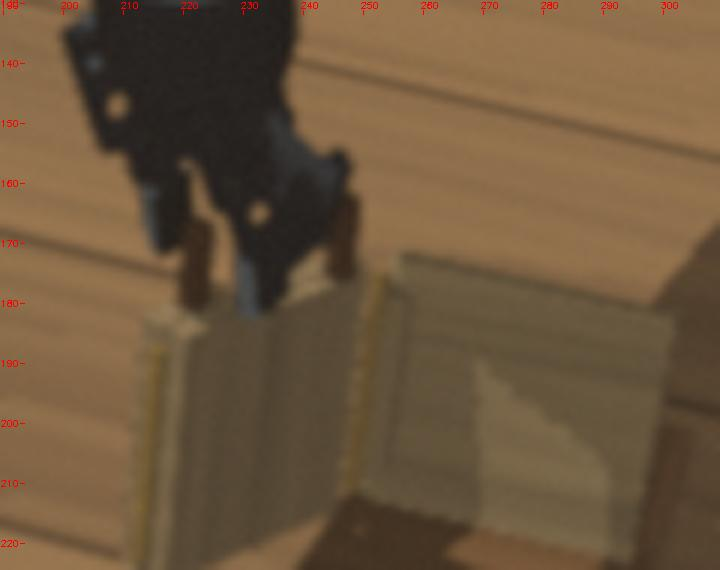

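```bash
python3 -m crank '[[[0.05,0.2,0,-1.1,-7],[0.05,0.1,0,-1.1,-6],[0.05,0.1,0,-1.2,-6],[0.05,0.1,0,-1.1,-7],[0.05,0,0,-1.2,-6],[0.05,0.1,0.1,-1.2,-6],[0.05,0,0.1,-1.1,-7],[0.05,0,0.2,-1.2,-6]]]'
python3 - <<'E'
from h import *
b=grab("side","si11")
crop(b["frame"],"c6",215,150,305,240,7)
arc2(2.12,3.0,8,.05)
E
```

```text
time: 11.98
tool_pos: [0.5914, 0.0621, 0.1991]
tool_rot: [-0.166, 0.162, -0.687, 0.689]
contact_force: [0.3, -2.3, 3.0]
gripper_width: 0.525
[0.05, 0.0, 0.1, -1.0, -6.0]
   -> [0.586 0.072 0.198] -0.995 err [-0.  0.  0.]
[0.05, 0.0, 0.2, -1.1, -6.0]
   -> [0.58  0.082 0.196] -0.89 err [-0.001  0.    -0.   ]
[0.05, 0.0, 0.4, -1.2, -7.0]
   -> [0.573 0.091 0.192] -0.768 err [-0. -0.  0.]
[0.05, 0.0, 0.3, -1.1, -6.0]
   -> [0.565 0.099 0.189] -0.663 err [-0. -0. -0.]
[0.05, 0.0, 0.4, -1.1, -6.0]
   -> [0.556 0.105 0.185] -0.559 err [-0. -0. -0.]
[0.05, 0.1, 0.4, -1.1, -6.0]
   -> [0.546 0.11  0.181] -0.454 err [ 0.  0. -0.]
[0.05, -0.0, 0.5, -1.1, -7.0]
   -> [0.536 0.115 0.176] -0.332 err [ 0.001 -0.     0.   ]
[0.05, 0.0, 0.4, -1.0, -6.0]
   -> [0.527 0.118 0.172] -0.227 err [-0. -0. -0.]
```

View pics/c6.png

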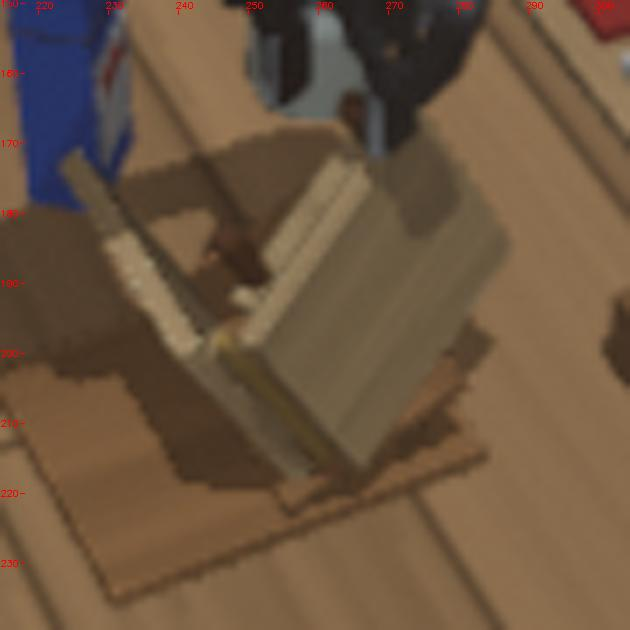

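```bash
python3 -m crank '[[[0.05,0,0.1,-1.0,-6],[0.05,0,0.2,-1.1,-6],[0.05,0,0.4,-1.2,-7],[0.05,0,0.3,-1.1,-6],[0.05,0,0.4,-1.1,-6],[0.05,0.1,0.4,-1.1,-6],[0.05,0,0.5,-1.1,-7],[0.05,0,0.4,-1.0,-6]]]'
python3 - <<'E'
from h import *
b=grab("side","si12")
crop(b["frame"],"c6",215,150,305,240,7)
arc2(3.0,3.3,3,.05)
E
```

```text
time: 13.02
tool_pos: [0.5274, 0.1177, 0.1712]
tool_rot: [-0.44, 0.438, -0.553, 0.555]
contact_force: [0.9, -2.9, 0.6]
gripper_width: 0.524
[0.05, -0.0, 0.3, -0.9, -6.0]
   -> [0.517 0.12  0.167] -0.124 err [-0.  0. -0.]
[0.05, 0.0, 0.5, -1.0, -6.0]
   -> [0.507 0.121 0.162] -0.019 err [ 0. -0.  0.]
[0.05, 0.1, 0.4, -0.9, -5.0]
   -> [0.498 0.121 0.158] 0.068 err [-0.  0. -0.]
```

View pics/c6.png

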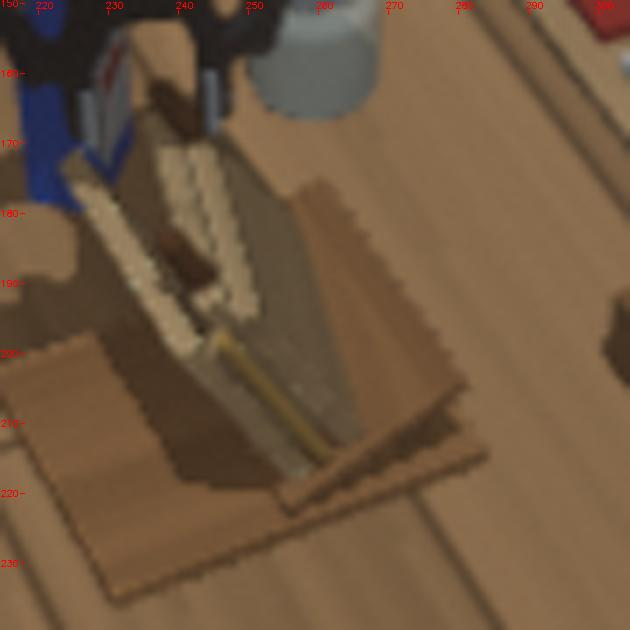

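```bash
python3 -m crank '[[[0.05,0,0.3,-0.9,-6],[0.05,0,0.3,-1.0,-6],[0.05,0,0.2,-0.5,-3],[0.05,0,0,0,0]]]'
python3 - <<'E'
from h import *
b=grab("side","si13")
crop(b["frame"],"c6",215,150,305,240,7)
E
```

```text
time: 13.58
tool_pos: [0.5045, 0.121, 0.1629]
tool_rot: [0.508, -0.505, 0.492, -0.495]
contact_force: [4.2, -0.8, 0.1]
gripper_width: 0.524
```

View pics/c6.png

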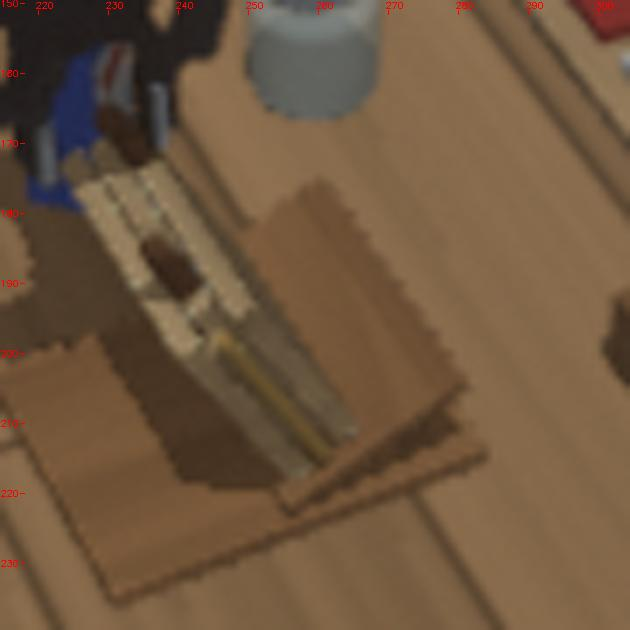

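```bash
python3 -m crank '[[[0.05,0,0,-0.4,0],[0.05,0,0,0,0],[0.05,0,0,0,0]]]'; python3 -m crank '[[[0.05,0,0,-0.4,0],[0.05,0,0,0,0],[0.05,0,0,0,0]]]'
python3 - <<'E'
from h import *
b=grab("side","si14");a=grab("scene","sc14")
crop(b["frame"],"c6",215,150,305,240,7)
crop(a["frame"],"c5",220,130,320,250,5)
E
```

```text
time: 14.0
tool_pos: [0.5031, 0.1211, 0.1639]
tool_rot: [0.51, -0.503, 0.49, -0.496]
contact_force: [13.1, -0.8, -1.9]
gripper_width: 0.52
time: 14.38
tool_pos: [0.5018, 0.1211, 0.1656]
tool_rot: [0.512, -0.501, 0.489, -0.498]
contact_force: [18.4, -0.0, -2.2]
gripper_width: 0.531
```

View pics/c6.png

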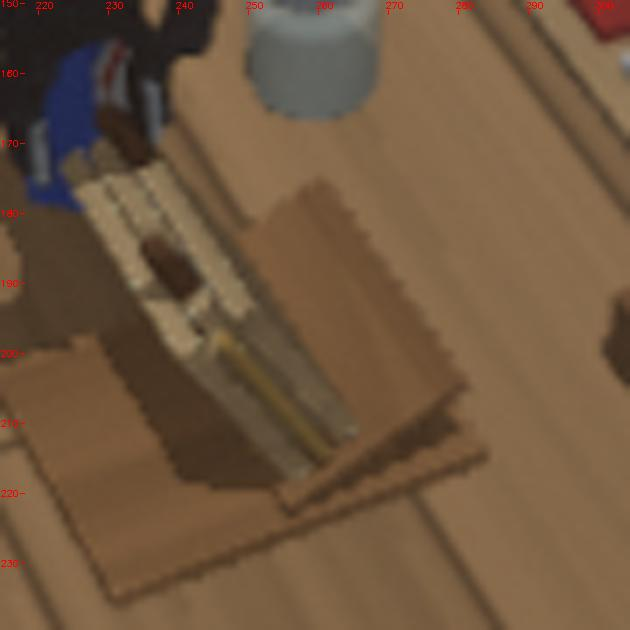

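View pics/c5.png

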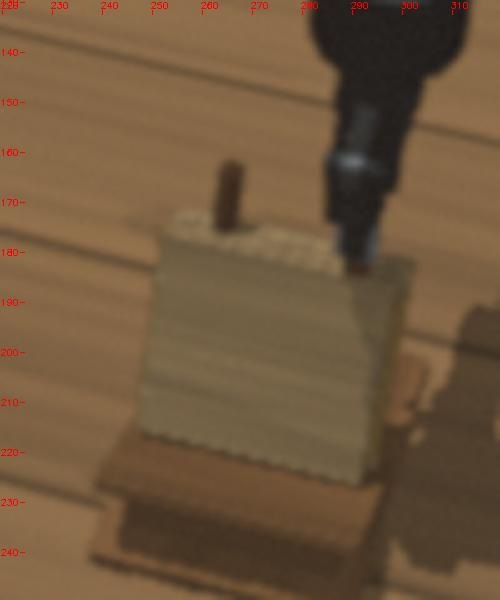

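The side view shows fixed, outer and middle panels stacked parallel. The force rose to 18 N while the tool moved only 1 mm, so the stack is at its stop. I back off and rise.

```bash
python3 -m crank '[[[0.05,0,0,0.6,0],[0.05,0,0,0.4,0],[0.05,0,-4,0,0],[0.05,0,-5,0,0],[0.05,0,-5,0,0],[0.2,0,-3,3,-10],[0.2,2,0,3,-10],[0.2,2,0,3,-10]]]'
python3 - <<'E'
from h import *
np.set_printoptions(precision=4,suppress=True)
b=grab("side","si15");a=grab("scene","sc15")
crop(b["frame"],"c6",160,90,300,240,5)
crop(a["frame"],"c5",230,130,320,250,6)
for p in [(0,-.063,.124),(0,.063,.124),(0,-.063,0),(0,.063,0),(.051,-.073,0),(.051,.073,0)]: print(p,proj(a,L2W(p)),proj(b,L2W(p)))
print(inpost(3.1416)[0],proj(a,inpost(3.1416)[0]),proj(b,inpost(3.1416)[0]))
print(outpost(3.1416,3.1416)[0],proj(a,outpost(3.1416,3.1416)[0]),proj(b,outpost(3.1416,3.1416)[0]))
E
```

```text
time: 15.48
tool_pos: [0.6036, 0.1012, 0.331]
tool_rot: [-0.618, 0.619, -0.344, 0.342]
contact_force: [-0.6, 0.5, 0.2]
gripper_width: 0.599
(0, -0.063, 0.124) [251.8356 176.751 ] [250.5952 193.3226]
(0, 0.063, 0.124) [298.7639 186.595 ] [232.177  166.9089]
(0, -0.063, 0) [246.8888 217.652 ] [266.106  211.4686]
(0, 0.063, 0) [291.3523 227.8183] [248.1528 185.9411]
(0.051, -0.073, 0) [238.1354 225.4434] [280.5824 203.9109]
(0.051, 0.073, 0) [291.8214 237.9559] [258.9429 174.8826]
[0.5133 0.1208 0.1691] [291.5715 177.236 ] [231.1526 169.5379]
[0.5042 0.0455 0.1631] [264.8315 169.644 ] [238.2228 188.1463]
```

View pics/c6.png

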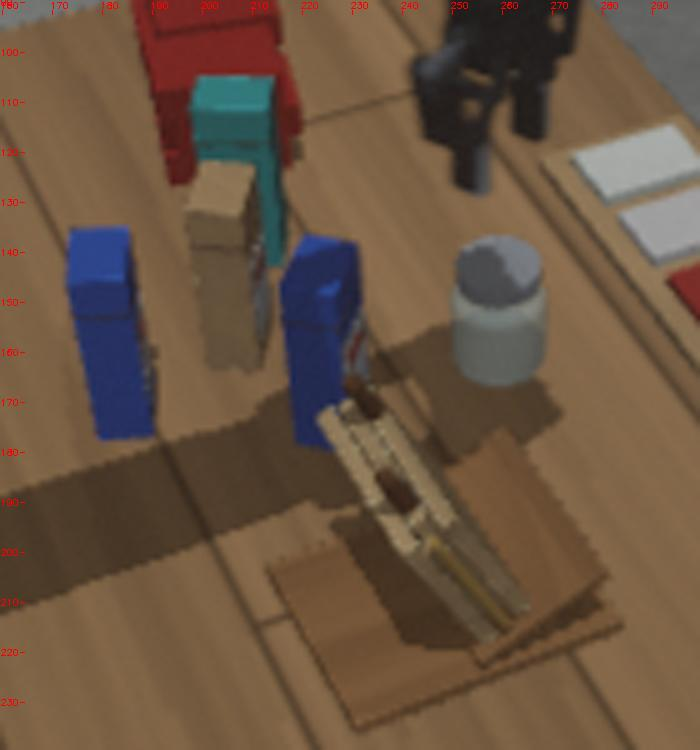

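View pics/c5.png

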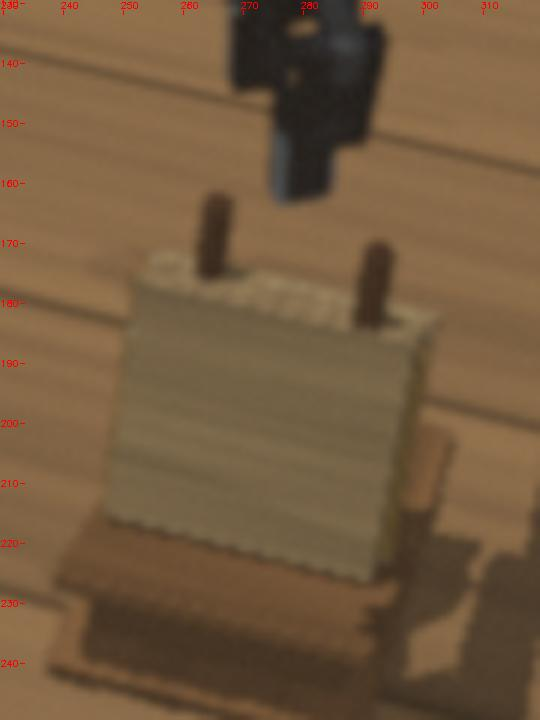

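The three panels are folded; the predicted scene corners (252,177), (299,187), (247,218) and (291,228) all coincide with the picture. Both posts stand on top at (265,169) and (291,177). Next I go above the gift box.

```bash
python3 - <<'E'
from h import *
plan([(.515,.374,.36,.99,8)],.55)
E
```

```text
[0.55, -3.5, -0.4, 0.8, -3.0]
[0.55, -3.4, -0.4, 1.0, -3.0]
[0.55, -3.4, -0.4, 1.2, -3.0]
[0.55, -3.3, -0.4, 1.4, -3.0]
[0.55, -3.3, -0.4, 1.6, -3.0]
[0.55, -3.2, -0.4, 1.7, -3.0]
[0.55, -3.0, -0.4, 1.9, -4.0]
[0.55, -2.9, -0.3, 2.1, -3.0]
   -> [0.515 0.374 0.36 ] 0.989 err [-0.  0.  0.]
```

```bash
python3 -m crank '[[[0.55,-3.5,-0.4,0.8,-3],[0.55,-3.4,-0.4,1.0,-3],[0.55,-3.4,-0.4,1.2,-3],[0.55,-3.3,-0.4,1.4,-3],[0.55,-3.3,-0.4,1.6,-3],[0.55,-3.2,-0.4,1.7,-3],[0.55,-3.0,-0.4,1.9,-4],[0.55,-2.9,-0.3,2.1,-3]]]'
python3 -m crank '[[[0.55,0,0,0,0]]]'
python3 - <<'E'
from h import *
np.set_printoptions(precision=4,suppress=True)
w=grab("wrist","w16"); print(axes()[0]["tool_pos"])
hsv=cv2.cvtColor(w["frame"],cv2.COLOR_RGB2HSV)
print(hsv[190:200:5,250:260:5])
E
```

```text
time: 16.58
tool_pos: [0.5119, 0.3755, 0.3616]
tool_rot: [-0.677, 0.678, -0.203, 0.202]
contact_force: [-0.2, 0.3, -0.1]
gripper_width: 0.773
time: 16.7
tool_pos: [0.5117, 0.3762, 0.3617]
tool_rot: [-0.677, 0.678, -0.203, 0.201]
contact_force: [-0.7, 0.0, -0.1]
gripper_width: 0.773
[0.5124 0.375  0.3616]
[[[ 14 125  96]
  [ 16 136 114]]

 [[ 16 123  95]
  [ 16 127 130]]]
```

View pics/w16.png

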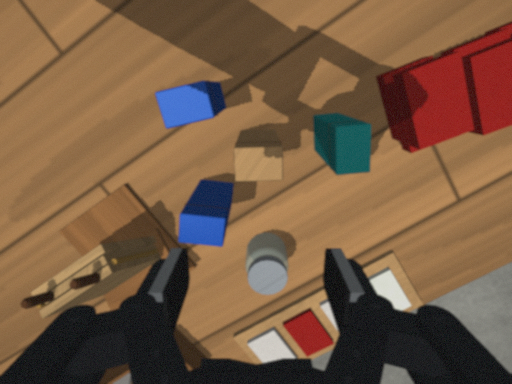

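```bash
python3 - <<'E'
from h import *
w=load("w16"); crop(w["frame"],"c7",215,120,305,200,8)
E
```

```text
(no output)
```

View pics/c7.png

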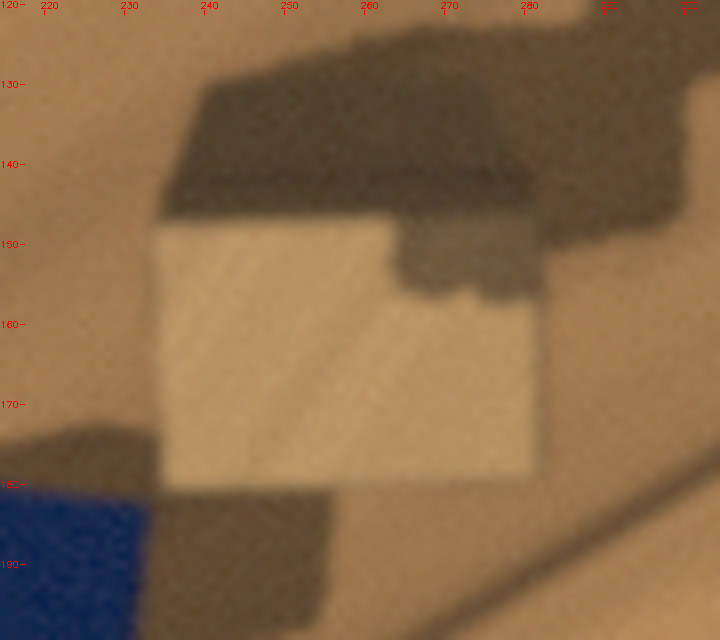

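```bash
python3 - <<'E'
from h import *
np.set_printoptions(precision=4,suppress=True)
w=load("w16")
C=[onz(w,*q,.15) for q in ((233.7,147),(281.5,146.5),(281.2,179),(234.3,180.5))]
for c in C: print(c)
c=np.mean(C,0); print("centre",c)
e=[C[1]-C[0],C[2]-C[3]]; e2=[C[2]-C[1],C[3]-C[0]]
print([ (np.linalg.norm(v),np.arctan2(v[1],v[0])) for v in e],[ (np.linalg.norm(v),np.arctan2(v[1],v[0])+np.pi/2) for v in e2])
for q in ((182,213),(228,212),(222,245),(180,241)): print("blue1",onz(w,*q,.15))
for q in ((156,93),(208,83),(216,115),(170,127)): print("blue2",onz(w,*q,.15))
for q in ((331,139),(369,135),(369,172),(336,173)): print("teal",onz(w,*q,.15))
s,R=axes(); print(s["tool_pos"],np.arctan2(R[1,2],R[0,2]))
E
```

```text
[0.4843 0.3641 0.15  ]
[0.5133 0.4095 0.15  ]
[0.5456 0.3891 0.15  ]
[0.5172 0.3424 0.15  ]
centre [0.5151 0.3763 0.15  ]
[(np.float64(0.053845981383564154), np.float64(1.0022724338536704)), (np.float64(0.05470127128954718), np.float64(1.0251853332111611))] [(np.float64(0.03810513152169301), np.float64(1.0083376281052425)), (np.float64(0.03936240975343433), np.float64(0.9867794237145773))]
blue1 [0.5164 0.2663 0.15  ]
blue1 [0.5457 0.3136 0.15  ]
blue1 [0.5782 0.2818 0.15  ]
blue1 [0.545  0.2412 0.15  ]
blue2 [0.391  0.3275 0.15  ]
blue2 [0.4132 0.3799 0.15  ]
blue2 [0.4448 0.3678 0.15  ]
blue2 [0.4275 0.3178 0.15  ]
teal [0.5364 0.4602 0.15  ]
teal [0.5556 0.4977 0.15  ]
teal [0.5939 0.4785 0.15  ]
teal [0.5741 0.446  0.15  ]
[0.5124 0.375  0.3616] 0.9900268807683583
```

The kraft top face in the wrist view has corners (234,147), (281,147), (281,179) and (234,180). At z = 0.15 that measures 54 x 39 mm, matching 56 x 40, with the centre at (0.515, 0.375) and y-axis heading 1.005. The label side faces the customers. I go down to grip it near the top.

```bash
python3 - <<'E'
from h import *
plan([(.518,.3725,.112,1.005,6)],.7)
E
```

```text
[0.7, 0.1, 4.2, 0.0, -0.0]
[0.7, 0.1, 4.2, 0.0, -0.0]
[0.7, 0.1, 4.1, 0.0, -0.0]
[0.7, 0.1, 4.2, 0.0, -0.0]
[0.7, 0.1, 4.1, 0.0, -0.0]
[0.7, 0.1, 4.2, 0.1, -1.0]
   -> [0.518 0.373 0.112] 1.007 err [ 0. -0.  0.]
```

```bash
python3 -m crank '[[[0.7,0.1,4.2,0,0],[0.7,0.1,4.2,0,0],[0.7,0.1,4.1,0,0],[0.7,0.1,4.2,0,0],[0.7,0.1,4.1,0,0],[0.7,0.1,2.0,0,-1],[0.7,0,2.2,0,0],[0.7,0,0,0,0]]]'
python3 - <<'E'
from h import *
b=grab("side","si17");a=grab("scene","sc17")
crop(b["frame"],"c6",165,70,265,190,6)
crop(a["frame"],"c5",330,130,440,260,5)
E
```

```text
time: 17.75
tool_pos: [0.5181, 0.3706, 0.1108]
tool_rot: [-0.678, 0.68, -0.198, 0.196]
contact_force: [0.6, 0.6, 0.1]
gripper_width: 0.85
```

View pics/c6.png

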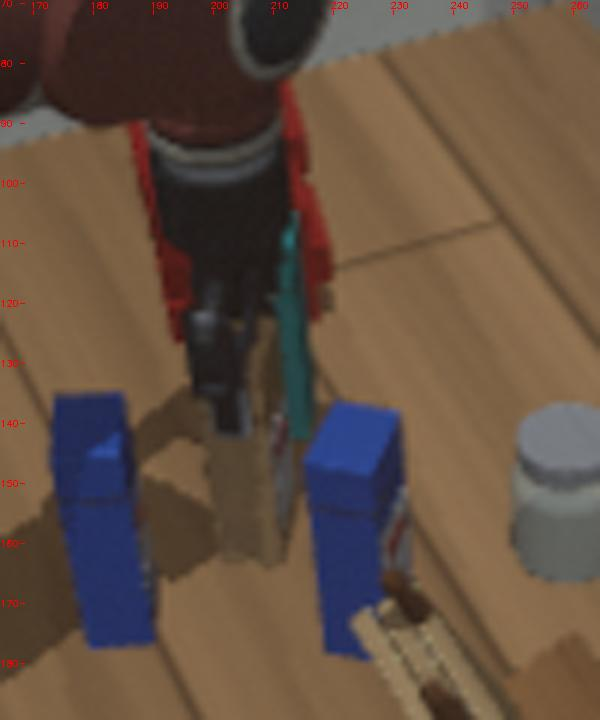

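View pics/c5.png

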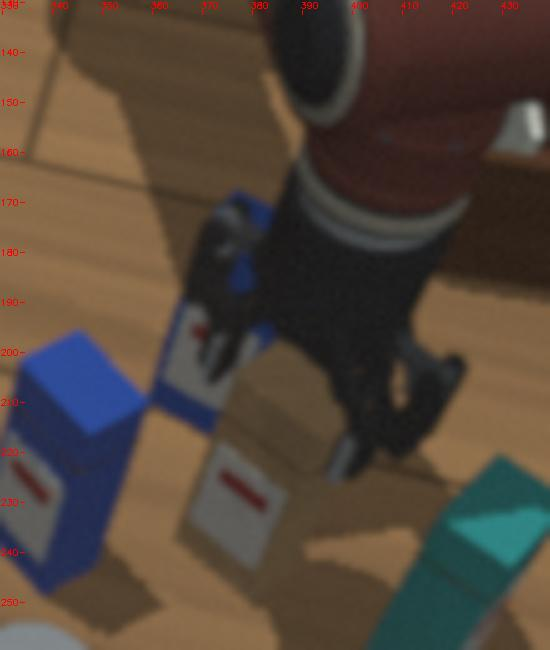

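The fingers straddle the kraft box and its label faces out. Close the jaw.

```bash
python3 -m crank '[[[-1,0,0,0,0],[-1,0,0,0,0],[-1,0,0,0,0],[-1,0,0,0,0]]]'
python3 -m crank '[[[-1,0,-2,0,0],[-1,0,-4,0,0],[-1,0,-5,0,0],[-1,0,-5,0,0],[-1,0,-3,0,0]]]'
python3 - <<'E'
from h import *
np.set_printoptions(precision=4,suppress=True)
# approach: vertical box, front-bottom edge at ledge s=48mm; grip box coords x=+4mm
s=.050
Fh=s*np.cos(A25);Fz=s*np.sin(A25)
p=O+H*(Fh-.016)+ -.006*YL; print(p, "bottom z at contact",O[2]+Fz)
st,R=axes();print(st["tool_pos"])
plan([(p[0],p[1],.33,np.pi/2+YAW,8)],-1)
E
```

```text
time: 18.35
tool_pos: [0.5202, 0.3722, 0.1147]
tool_rot: [0.68, -0.678, 0.195, -0.198]
contact_force: [1.5, 0.6, 5.4]
gripper_width: 0.65
time: 18.98
tool_pos: [0.5189, 0.3714, 0.3059]
tool_rot: [0.68, -0.679, 0.196, -0.197]
contact_force: [-0.3, -0.5, -2.3]
gripper_width: 0.644
[0.6106 0.0794 0.042 ] bottom z at contact 0.06313091308703497
[0.5189 0.3714 0.3059]
[-1, 2.9, -0.3, -2.5, -4.0]
[-1, 2.7, -0.3, -2.7, -4.0]
[-1, 2.6, -0.3, -2.8, -5.0]
[-1, 2.3, -0.3, -3.1, -4.0]
[-1, 2.1, -0.3, -3.2, -5.0]
[-1, 1.8, -0.3, -3.4, -4.0]
[-1, 1.5, -0.3, -3.5, -5.0]
[-1, 1.2, -0.3, -3.6, -4.0]
   -> [0.61  0.079 0.33 ] 1.618 err [0. 0. 0.]
```

```bash
python3 -m crank '[[[-1,2.9,-1,-2.5,-4],[-1,2.7,-1,-2.7,-4],[-1,2.6,0,-2.8,-5],[-1,2.3,0,-3.1,-4],[-1,2.1,0,-3.2,-5],[-1,1.8,0,-3.4,-4],[-1,1.5,0,-3.5,-5],[-1,1.2,0,-3.6,-4]]]'
python3 -m crank '[[[-1,0,0,0,0],[-1,0,0,0,0]]]'
python3 - <<'E'
from h import *
np.set_printoptions(precision=4,suppress=True)
st,R=axes();print(st["tool_pos"],np.arctan2(R[1,2],R[0,2]))
b=grab("side","si18");a=grab("scene","sc18");grab("wrist","w18")
crop(b["frame"],"c6",215,60,325,220,4.5)
crop(a["frame"],"c5",220,120,340,260,5)
E
```

```text
time: 19.98
tool_pos: [0.6098, 0.0781, 0.322]
tool_rot: [-0.707, 0.707, 0.017, -0.018]
contact_force: [0.4, 0.4, -1.3]
gripper_width: 0.648
time: 20.23
tool_pos: [0.6098, 0.0796, 0.322]
tool_rot: [0.707, -0.707, -0.016, 0.017]
contact_force: [-0.9, 0.2, -2.1]
gripper_width: 0.646
[0.6098 0.0796 0.322 ] 1.6178118224535882
```

View pics/c6.png

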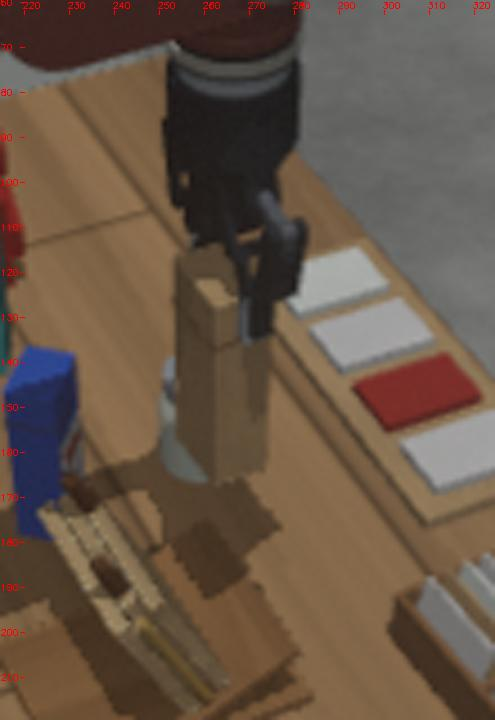

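View pics/c5.png

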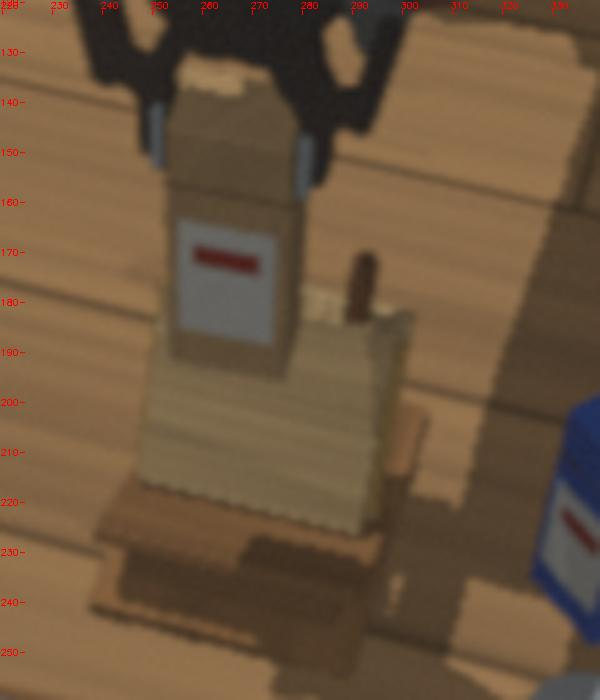

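The box hangs upright and square over the ledge. The label faces the scene camera at (262,170–188), and the foot at (253–285,190–195) is clear of the screen. I lower it.

```bash
python3 -m crank '[[[-1,-0.4,3,0,0],[-1,0,3.5,0,0],[-1,0,3.5,0,0],[-1,0,2,0,0],[-1,0,1,0,0],[-1,0,0,0,0]]]'
python3 -m crank '[[[-1,0,0.6,0,0],[-1,0,0,0,0]]]'
python3 -m crank '[[[-1,0,0.4,0,0],[-1,0,0,0,0]]]'
python3 - <<'E'
from h import *
b=grab("side","si19");a=grab("scene","sc19")
crop(b["frame"],"c6",205,90,305,230,5)
crop(a["frame"],"c5",220,120,340,260,5)
E
```

```text
time: 21.12
tool_pos: [0.6065, 0.0793, 0.1925]
tool_rot: [-0.707, 0.707, 0.017, -0.017]
contact_force: [0.5, 0.6, -2.8]
gripper_width: 0.65
time: 21.38
tool_pos: [0.6066, 0.0791, 0.1868]
tool_rot: [0.707, -0.707, -0.017, 0.017]
contact_force: [-1.1, 0.7, -3.0]
gripper_width: 0.644
time: 21.62
tool_pos: [0.6062, 0.0791, 0.182]
tool_rot: [0.707, -0.707, -0.017, 0.017]
contact_force: [0.0, 0.2, -2.5]
gripper_width: 0.645
```

View pics/c6.png

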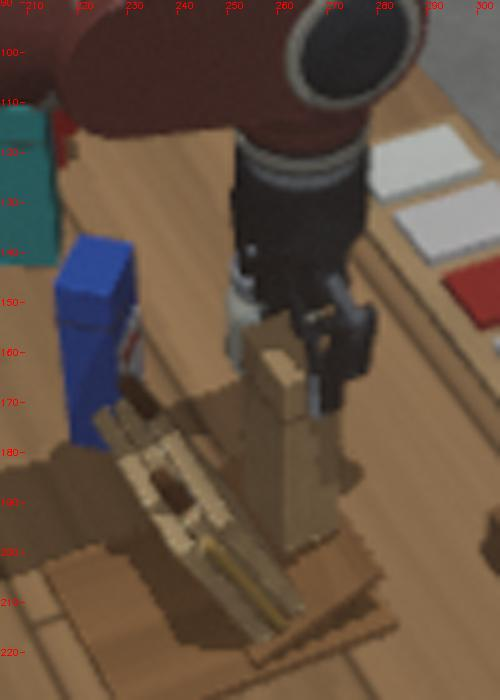

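View pics/c5.png

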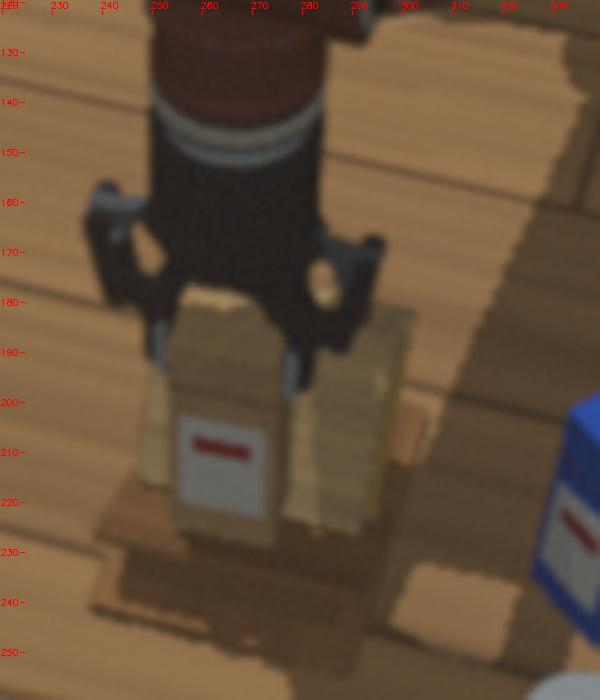

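```bash
python3 -m crank '[[[-1,0,0.4,0,0],[-1,0,0,0,0]]]'
python3 -m crank '[[[-1,0,0.3,0,0],[-1,0,0,0,0]]]'
python3 -m crank '[[[-1,0,0.3,0,0],[-1,0,0,0,0]]]'
```

```text
time: 21.98
tool_pos: [0.6061, 0.0791, 0.1777]
tool_rot: [0.707, -0.707, -0.016, 0.017]
contact_force: [0.3, 0.4, -2.5]
gripper_width: 0.646
time: 22.22
tool_pos: [0.6067, 0.0791, 0.1758]
tool_rot: [-0.707, 0.707, 0.017, -0.017]
contact_force: [-0.3, -0.8, -1.1]
gripper_width: 0.647
time: 22.48
tool_pos: [0.6072, 0.0792, 0.1754]
tool_rot: [-0.707, 0.707, 0.018, -0.016]
contact_force: [-3.7, 0.2, 8.6]
gripper_width: 0.649
```

The foot's front edge touched at TCP z = 0.1755, and 0.1745 was predicted. I now tip it back about that edge in small steps.

```bash
python3 -m crank '[[[-1,-0.6,0.1,0,0],[-1,-0.6,0.1,0,0],[-1,-0.6,0.1,0,0],[-1,-0.6,0.2,0,0],[-1,0,0,0,0]]]'
python3 - <<'E'
from h import *
b=grab("side","si20");a=grab("scene","sc20")
crop(b["frame"],"c6",205,90,305,230,5)
crop(a["frame"],"c5",220,120,340,260,5)
E
```

```text
time: 23.1
tool_pos: [0.5864, 0.078, 0.1715]
tool_rot: [0.707, -0.707, -0.021, 0.012]
contact_force: [3.9, 0.5, 5.8]
gripper_width: 0.645
```

View pics/c6.png

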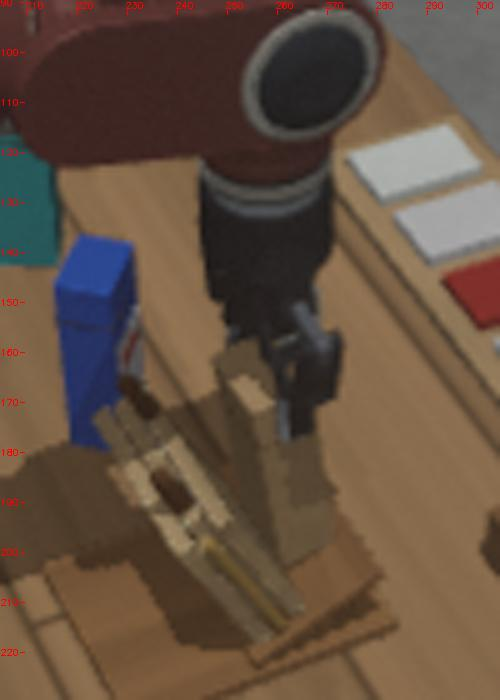

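View pics/c5.png

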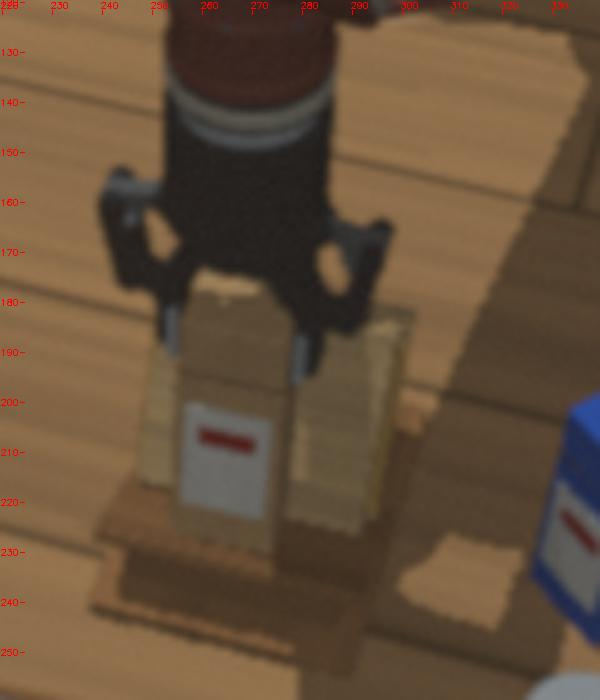

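The side view shows the box tipped back about 10°, its foot still on the ledge and the force modest at 7 N. Continue.

```bash
python3 -m crank '[[[-1,-0.6,0.2,0,0],[-1,-0.6,0.2,0,0],[-1,-0.6,0.2,0,0],[-1,-0.6,0.3,0,0],[-1,0,0,0,0]]]'
python3 -m crank '[[[-1,-0.5,0.3,0,0],[-1,-0.5,0.3,0,0],[-1,0,0,0,0]]]'
python3 - <<'E'
from h import *
b=grab("side","si21");a=grab("scene","sc21")
crop(b["frame"],"c6",205,90,305,230,5)
crop(a["frame"],"c5",220,120,340,260,5)
E
```

```text
time: 23.82
tool_pos: [0.5623, 0.0769, 0.1632]
tool_rot: [0.707, -0.707, -0.021, 0.012]
contact_force: [2.1, 0.1, 10.2]
gripper_width: 0.653
time: 24.2
tool_pos: [0.5522, 0.0766, 0.1579]
tool_rot: [0.707, -0.707, -0.02, 0.012]
contact_force: [-1.0, 1.0, 14.4]
gripper_width: 0.648
```

View pics/c6.png

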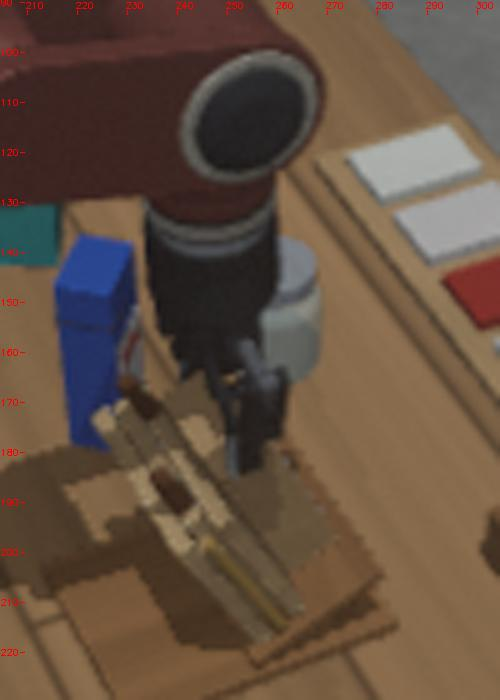

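View pics/c5.png

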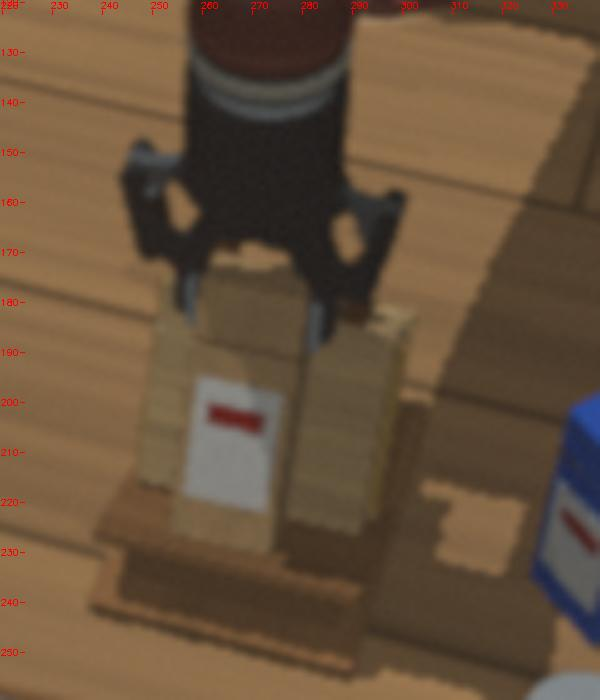

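```bash
python3 -m crank '[[[-1,-0.2,-0.2,0,0],[-1,-0.3,0.1,0,0],[-1,-0.3,0.1,0,0],[-1,0,0,0,0]]]'
python3 - <<'E'
from h import *
np.set_printoptions(precision=4,suppress=True)
b=grab("side","si22");a=grab("scene","sc22")
crop(b["frame"],"c6",205,140,305,230,7)
crop(a["frame"],"c5",230,160,310,250,8)
for p in [(.04,-.034,0),(.04,.022,0),(.04,-.034,.15),(.04,.022,.15),(0,-.034,0),(0,-.034,.15),(0,.022,.15)]: print(p,proj(a,L2W(p)),proj(b,L2W(p)))
st,R=axes();print(st["tool_pos"],st["contact_force"],np.arctan2(R[1,2],R[0,2]))
E
```

```text
time: 24.8
tool_pos: [0.5477, 0.0762, 0.1568]
tool_rot: [0.707, -0.706, -0.024, 0.009]
contact_force: [19.4, 1.7, 1.3]
gripper_width: 0.649
(0.04, -0.034, 0) [253.2831 226.7714] [271.7784 197.8512]
(0.04, 0.022, 0) [273.648  231.4977] [263.5111 186.6216]
(0.04, -0.034, 0.15) [260.0057 175.2916] [253.4924 174.4839]
(0.04, 0.022, 0.15) [281.7976 179.8318] [244.9258 162.8088]
(0, -0.034, 0) [256.9672 219.9564] [261.7963 205.3407]
(0, -0.034, 0.15) [263.6903 169.8398] [242.5615 182.7323]
(0, 0.022, 0.15) [284.7484 174.1687] [234.2953 170.8529]
[0.5478 0.0762 0.1568] [18.8175  2.106   2.1526] 1.6164116987909616
```

View pics/c6.png

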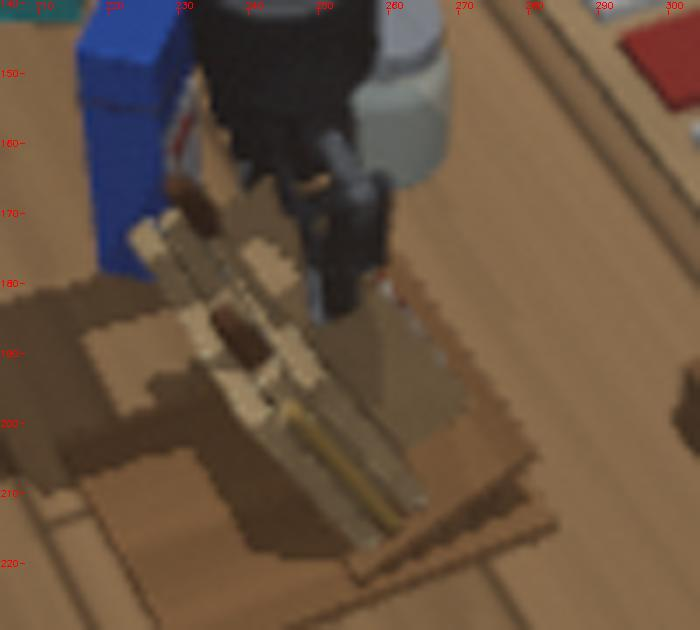

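View pics/c5.png

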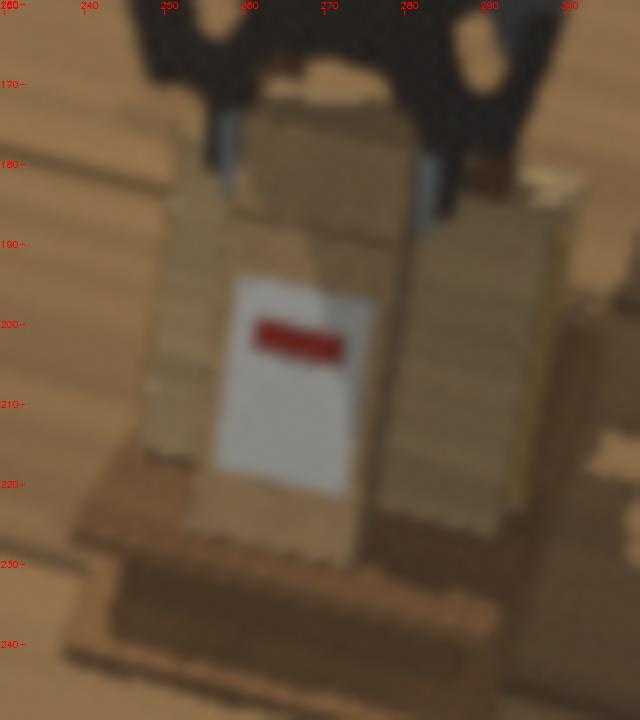

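The side view puts the box's back-bottom corner at (263,204) and its front-bottom at (271,198); a seated box predicts (262,205) and (272,198). The scene foot corners (253,226) and (273.5,230) are within 1.5 px of the prediction. I press it down lightly, ease off, then check.

```bash
python3 -m crank '[[[-1,0.2,0.3,0,0],[-1,0.2,0.1,0,0],[-1,0,0,0,0],[-1,0,0,0,0]]]'
python3 - <<'E'
from h import *
b=grab("side","si23");a=grab("scene","sc23")
crop(b["frame"],"c6",205,140,305,230,7)
crop(a["frame"],"c5",230,160,310,250,8)
E
```

```text
time: 25.4
tool_pos: [0.5488, 0.0764, 0.156]
tool_rot: [0.707, -0.707, -0.021, 0.012]
contact_force: [-4.2, 1.8, 23.5]
gripper_width: 0.648
```

View pics/c6.png

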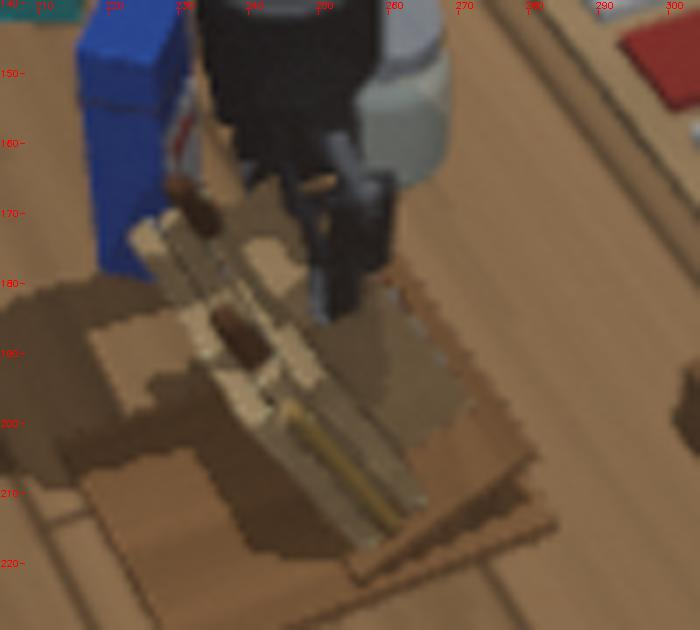

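The downward force rose to 23 N with under 1 mm of movement, so the foot is firm on the ledge. I ease the force off, then open gently.

```bash
python3 -m crank '[[[-1,-0.1,-0.4,0,0],[-1,0,-0.1,0,0],[-1,0,0,0,0]]]'
python3 -m crank '[[[0.35,0,0,0,0],[0.4,0,0,0,0],[0.5,0,0,0,0],[0.6,0,0,0,0],[0.6,0,0,0,0],[0.6,0,0,0,0]]]'
python3 - <<'E'
from h import *
b=grab("side","si24");a=grab("scene","sc24")
crop(b["frame"],"c6",205,140,305,230,7)
crop(a["frame"],"c5",230,160,310,250,8)
E
```

```text
time: 25.88
tool_pos: [0.5483, 0.0763, 0.1562]
tool_rot: [0.707, -0.707, -0.021, 0.011]
contact_force: [12.6, 1.2, 1.3]
gripper_width: 0.647
time: 26.62
tool_pos: [0.5434, 0.0761, 0.1533]
tool_rot: [-0.707, 0.707, 0.017, -0.017]
contact_force: [-0.1, -0.3, -0.0]
gripper_width: 0.798
```

View pics/c6.png

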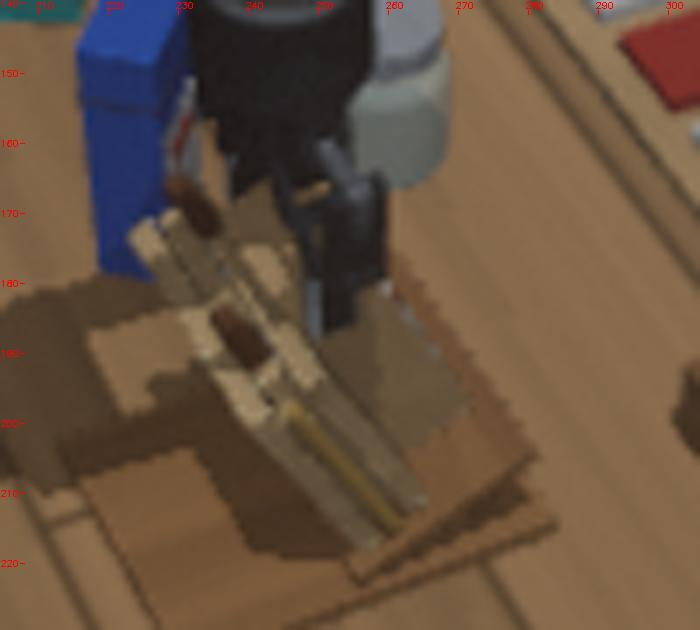

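View pics/c5.png

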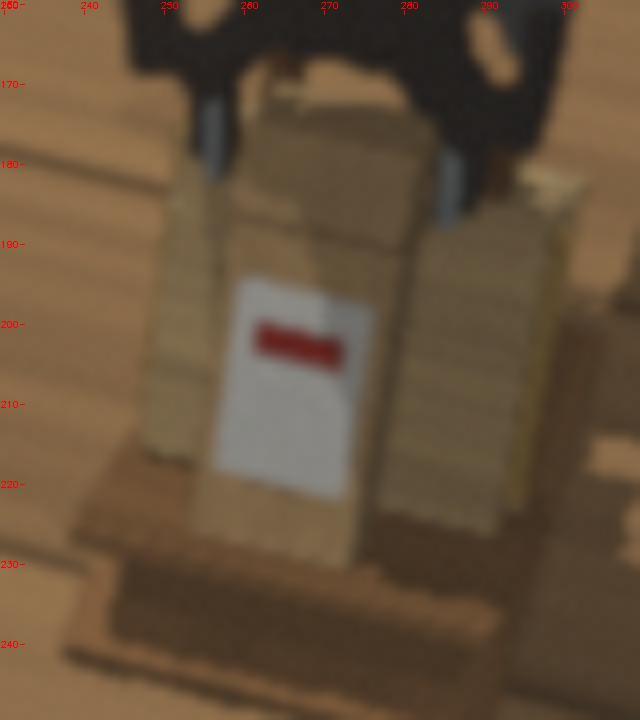

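The box stayed put with the jaw open and no contact force. I withdraw slightly forward and then up.

```bash
python3 -m crank '[[[0.7,0.6,0,0,0],[0.7,0.3,-2,0,0],[0.7,0.5,-4,0,0],[0.7,0.5,-5,0,0],[0.7,0,-5,0,0],[0.7,0,-5,0,0],[0.7,-3,-2,4,0],[0.7,-3,0,4,0]]]'
python3 -m crank '[[[0.7,-3,0,5,0],[0.7,-3,0,5,0],[0.7,-3,0,5,0],[0.7,0,0,0,0],[0.7,0,0,0,0]]]'
python3 - <<'E'
from h import *
np.set_printoptions(precision=4,suppress=True)
b=grab("side","si25");a=grab("scene","sc25")
crop(b["frame"],"c6",205,140,305,230,7)
crop(a["frame"],"c5",230,150,310,250,7)
for n,p in dict(fbl=(.04,-.034,0),fbr=(.04,.022,0),ftl=(.04,-.034,.15),ftr=(.04,.022,.15),btl=(0,-.034,.15),btr=(0,.022,.15),bbl=(0,-.034,0)).items(): print(n,proj(a,L2W(p)),proj(b,L2W(p)))
E
```

```text
time: 27.72
tool_pos: [0.499, 0.1548, 0.3883]
tool_rot: [0.707, -0.706, -0.019, 0.014]
contact_force: [0.6, 0.7, -0.9]
gripper_width: 0.851
time: 28.35
tool_pos: [0.4019, 0.2996, 0.3845]
tool_rot: [0.707, -0.707, -0.018, 0.016]
contact_force: [-1.2, 0.1, -0.0]
gripper_width: 0.847
fbl [253.2831 226.7714] [271.7784 197.8512]
fbr [273.648  231.4977] [263.5111 186.6216]
ftl [260.0057 175.2916] [253.4924 174.4839]
ftr [281.7976 179.8318] [244.9258 162.8088]
btl [263.6903 169.8398] [242.5615 182.7323]
btr [284.7484 174.1687] [234.2953 170.8529]
bbl [256.9672 219.9564] [261.7963 205.3407]
```

View pics/c6.png

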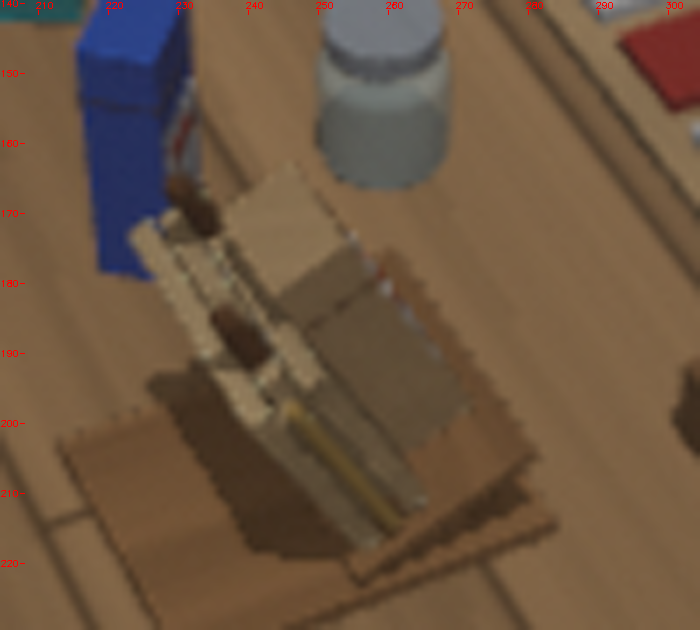

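View pics/c5.png

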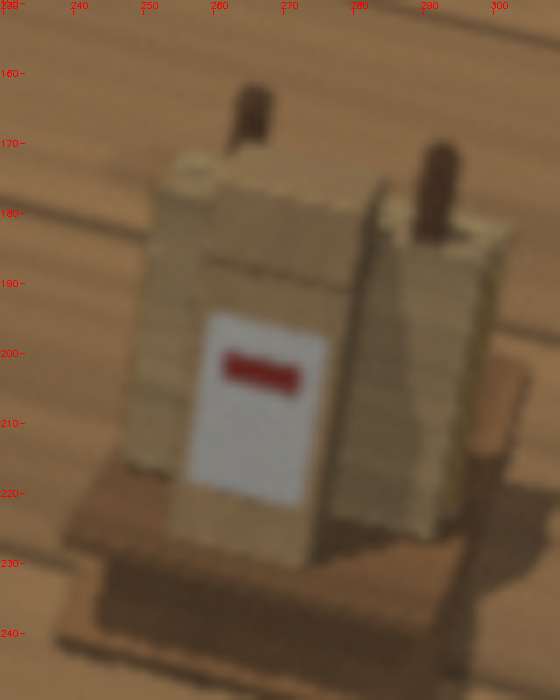

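View pics/sc25.png

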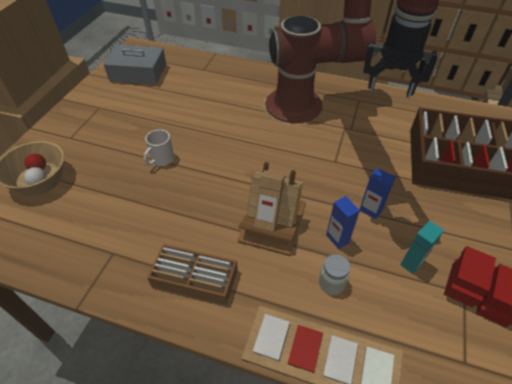

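The last side view shows the box top corners at (245.5,163.5), (255,174), (243,183) and (236,171). A box flush against the screen predicts (245,163), (253.5,174.5), (242.6,183) and (234,171). The label faces out and the screen is closed. The mug (158,149), jar (335,275) and tray (193,273) are where they started. I hand the job in.

```bash
python3 - <<'E'
from h import *
a=load("sc1")["frame"].astype(int);b=load("sc25")["frame"].astype(int)
for n,(x0,y0,x1,y1) in dict(mug=(140,125,180,170),jar=(315,250,355,300),tray=(145,240,242,305)).items(): print(n,abs(a-b)[y0:y1,x0:x1].mean())
print(job_done())
E
```

```text
mug 0.7238888888888889
jar 0.6986666666666667
tray 2.4918318794607455
the job is handed in; nothing more can be done
None
```

The screen is folded flat and the gift box is standing on the ledge, leaning back against it with the label facing out. I handed the job in at about 28.5 s of the 72 s allowed; it gave no verdict.

- **Folding:** I swung the outer panel onto the middle one by its post with the jaw partly closed. At that point the middle panel was open at about 0.4 rad, and the force at the stop was 6.5 N. Then I swung the pair onto the fixed panel by the inner post, with 18 N at the stop. In the pictures the three panels lie parallel with thin, even gaps.
- **Placing the box:** I gripped the kraft box near its top and lowered it until its front foot edge touched the ledge. I then tipped it back while still held, pressed it home and opened the jaw. It did not shift when released.
- **Last checks:**
  - The visible box corners are within about 2 px (roughly 3 mm) of where a box flush against the screen should appear.
  - The box centre is about 6 mm to the ledge's −y side, inside the 25 mm limit.
  - The foot and label edges suggest a yaw error under 0.1 rad, but that estimate is only good to about that much.
  - I compared the mug, jar and tray between the first and last scene pictures and saw no movement. The tray area differs slightly more (mean 2.5 grey levels, against 0.7 for the others). I put that down to a changed shadow, because its edges are in the same place.
  - The gripper is clear of everything.

No check failed.

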